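# Load a blank handle into the print nest and clamp it

## Task

Load the blank handle that stands in the plywood carrier into the print nest: lying fully home, its stem end tucked in under the steel bridge and its bulb down in the V-shaped saddle behind the foot stop, then swing the hold-down arm over until its rubber pad rests on the bulb. In the carrier only the stem end can be gripped, and just that end has to go under the bridge, so that first grip will be in the way; you may lay the handle on the bench to take it anew by the bulb. Leave the freshly printed handles standing on the bench where they are.

Things in the scene. Friction and masses are not known exactly. Their poses are not given: they have to be found in the camera images.
- blank_handle: Blank black handle, 108 mm long, about 34 g, standing bulb down in the carrier's middle cell. Origin: centre of its foot (bulb end); its z axis runs along it to the stem end. Bulb: round, 28.4 mm across, z 0 to 39 mm. Stem: bar 14 mm (its x) by 16 mm (its y), z 39 to 108 mm. Balances 40 mm from the foot. Lying on the bench it tips 4 degrees, stem end down.
- handle_tip (a point): Centre of the handle's stem end face, 108 mm from the foot along the handle.
- carrier: Fixed plywood carrier, 48 mm (its x) by 134 mm (its y), 73 mm high: a row along y of three open cells, each 38 mm square inside, walls and floor 5 mm thick. The blank handle stands in the middle cell, its stem 40 mm out of it; the others are empty. The bench between carrier and nest is clear. Origin at the centre of the underside, z up.
- print_nest: Fixed print nest, aluminium, on a 12 mm base plate (x -22 to 128, y -35 to 35 mm; a wing at x 0 to 60 reaches to y = -114). Origin on the underside below the place of the handle's foot, z up. Along its +x: foot stop, white saddle, open gap, bridge, end stop at x = 111.5 mm. The loaded handle lies along +x, foot at x = 0, stem end at 108, axis 52 mm up, 3 mm of play to either stop.
- seat (a point): Where the centre of the handle's foot lies when home: 52 mm above the nest's origin; axes as the nest's.
- foot_stop (a point): Middle of the foot stop's top edge: an upright plate, nest x -9 to -3, y -11 to 11, top at z = 46 mm. It stands 8 mm higher than the underside of the lying bulb, so the stem must enter the bridge tilted some 7 degrees, stem end down, over the stop; the bulb is then lowered into the saddle.
- saddle (a point): Where the underside of the bulb comes in the white saddle, 38 mm up: a narrow, raised block with a V of 40 degree flanks, nest x 22 to 38 mm, y -14 to 14 mm, outer edges up to z = 43 mm. Fingers have free room on both sides of it, down to the base plate.
- bridge_mouth (a point): Centre of the entry to the bridge (nest x 76, z 56.5 mm), a straight channel from x = 76 to 111 mm, 21 mm wide, floor at z = 44, roofed by a steel strap: underside z = 69, top 74 mm, bolt heads to 78. In front of it, x 61 to 76, cheeks flare to 29 mm wide and a lip slopes down from the floor.
- hold_down (a joint): Angle of the hold-down arm, rad: 1.95 to 2.35 at the start (up, leaning well back from the saddle), 0 fully down; resting on the bulb of a handle that is home it reads about 0.02. Turns about the nest's x axis through clamp_hinge. The hinge is stiff (0.15 N m): the arm stays where it is left.
- clamp_hinge (a point): Middle of the hold-down's hinge pin: nest x 30, y -80, z 86 mm, in a tower 26 mm (x) by 34 mm (y), 100 mm high. At angle q the arm points along cos(q) of the nest's y plus sin(q) of z.
- clamp_grip (a point): Middle of the black grip at the end of the hold-down arm, 110 mm from the hinge: 16 mm wide along the nest's x, 34 mm along the arm, 14 mm thick. Arm down, it is at nest y 30, z 86 mm. The rubber pad, 15 mm across, is under the arm 80 mm from the hinge, reaching 21 mm below the arm's middle.
- printed_0: Freshly printed handle like the blank one, standing on its bulb on the bench to dry: leave it standing where it is. Origin at the centre of its foot, z up along the handle, 108 mm high, 28 mm across at the bulb.
- printed_1: Freshly printed handle like the blank one, standing on its bulb on the bench to dry: leave it standing where it is. Origin at the centre of its foot, z up along the handle, 108 mm high, 28 mm across at the bulb.
- printed_2: Freshly printed handle like the blank one, standing on its bulb on the bench to dry: leave it standing where it is. Origin at the centre of its foot, z up along the handle, 108 mm high, 28 mm across at the bulb.

How it is judged:
At the end, for the whole second after the job is handed in: The handle lies at rest in the nest: foot centre within 6 mm along and 4 mm across and in height of the seat, stem end under the bridge within 5 mm across and 7 mm in height of the seat line, and the hold-down is down on the bulb (below 0.06 rad) (x of blank_handle in the frame of seat between -0.006 and 0.006 m and y of blank_handle in the frame of seat between -0.004 and 0.004 m and z of blank_handle in the frame of seat between -0.004 and 0.004 m and x of handle_tip in the frame of seat above 0.1 m and y of handle_tip in the frame of seat between -0.005 and 0.005 m and z of handle_tip in the frame of seat between -0.007 and 0.007 m and value of joint hold_down below 0.06 rad and linear speed of blank_handle below 0.01 m/s); the robot touches nothing.
It fails at once if a freshly printed handle is knocked over or shifted by more than 20 mm (distance of any of printed_0, printed_1, printed_2 from where it was at the start of the episode above 0.02 m or angle between any of printed_0, printed_1, printed_2's own z axis and vertical above 0.3 rad).
It also fails if it takes over 72 s, if anything falls off the work surface, if the arm or the gripper's body presses on something with over 40 N, if the wrist force passes 120 N, or if a joint passes its speed limit or range.

## Robot

A 6-joint arm with a two-finger parallel gripper is mounted at the origin on a cart in front of the work surface, level with it; the furniture and walls round the work are solid. World frame = base frame: x ahead of the robot, y to its left, z up, the work surface at z = 0. Lengths are in m, angles in rad, forces in N, time in s.
With the tool pointing down it reaches from about 0.275 to 0.725 m from the base axis. Payload 15.9 kg.
Tool frame: the origin (TCP) lies midway between the tips of the shut fingers; the grasp point (between the pads) lies manip.hold_point_z behind it (manip.hold_point_z is the distance from the TCP to the grasp point, in m); z points along the fingers, y is the line along which they close (so a half turn about z gives the same grasp; the last joint's range is limited). The gripper opens to 85 mm and grips with 20 to 120 N. Pads are 22 mm wide; open, the fingers measure 114 mm over their backs; the gripper's body (76 mm by 85 mm) begins 54 mm behind the grasp point. The pads swing forward as they close: fully open they stand 13 mm farther back than shut.
Start: joints at [-1.291, 0.213, -0.034, 1.323, 0, 1.571], TCP at [0.138, -0.481, 0.231] pointing down, gripper open.
Joint ranges: [-2.98, 2.98], [-0.74, 1.72], [-1.14, 1.35], [-2.1, 2.04], [-1.57, 1.44], [-3.14, 3.14]. Speed limits (rad/s): [1.89, 1.89, 2.39, 2.57, 3.14, 3.14].

## Interface

Orientations are given as [roll, pitch, yaw] about the fixed x, y, z axes, in that order (R = Rz(yaw) Ry(pitch) Rx(roll)).
In Python, from plant import manip gives the robot as it stands.
- The arm moves only by the shell command python3 steer.py 'ROWS' [FORCE]. ROWS is a JSON list of rows, 1 to 10 of them, each of 7 numbers: dx, dy, dz in m, then a rotation vector rx, ry, rz in rad, then the opening from 0.0 (shut) to 1.0 (fully open); each row is the pose to reach, as a shift and turn from the pose commanded when the command began, along the tool's axes at that moment; what a row does not reach only later rows make up. A row lasts 1/12 s, in which the tool goes at most 0.0417 m and 0.125 rad, less where a joint would pass 70% of its speed; a pose out of reach is approached as far as the arm can. The fingers move at their own pace and stop on an object; FORCE is the grip in N (left out, the last holds). Time passes only in rows, so rows that do not move let the fingers close. It prints the time, the measured TCP pose, the force, the opening and the grip force at its end.
- manip.get_state(): the state, without advancing time (a new reading comes with each control period).
- manip.camera(name): name is "scene" or "top"; returns (picture, depth): 480x640x3 uint8, red, green, blue; 480x640 float32, m along the optical axis (not along the pixel's ray), 0 where there is no reading.
- manip.get_calibration(name): a dict with "fx", "fy", "cx", "cy" (pixels), "k1" (the pictures are not rectified: a ray, as slopes to the right and down, at radius r is drawn at 1 + k1 r^2 times it, then the intrinsics apply), "origin" and "attitude" of the camera in the world. Camera axes: x right, y down, z forward; pixel columns grow to the right and rows downward; lengths in m; the calibration is good to about 2 mm. A picture is of the moment at which its call begins. get_calibration takes no time and is no camera call.
- manip.hand_in(): hands the job in; it is judged then, once.
The state is a dict: "time_s": time; "joint_pos": joint angles; "joint_vel": joint speeds; "effort": joint torques, N m; "eef_pos": TCP position; "eef_rot": TCP orientation; "force": force on the tool from outside, world axes, zero at the start; "wrist_torque": the same for the moment, N m; "opening": opening from 0.0 (shut) to 1.0 (fully open); "finger_force": force on a finger pad.
Only numpy, scipy, OpenCV 4.12 (cv2) and the standard library are available. Lean on these libraries where they do the work, as an engineer would, in place of code of your own. Each camera call takes 0.05 s, during which the arm holds its last target. There are 200 camera calls.

## Working session

There is one attempt and no reset: what is moved stays moved. The work goes in short steps, Python scripts to look and compute and a shell command to move; the robot and the scene stay as the last step left them, time stands still between calls to the robot, and variables do not carry over. Pictures are saved under pics/ and viewed, at most 10 in all, crops included, and the job is handed in when it is done.

```bash
ls; mkdir -p pics; cat > h.py <<'E'
from plant import manip
import numpy as np, cv2
from scipy.spatial.transform import Rotation as R
def cam(n):
    p,d=manip.camera(n); c=manip.get_calibration(n)
    return p,d,c
def att(c):
    a=np.array(c["attitude"]); 
    return a if a.shape==(3,3) else R.from_euler('xyz',a).as_matrix()
def rays(c,uv):
    uv=np.atleast_2d(np.array(uv,float))
    m=np.c_[(uv[:,0]-c["cx"])/c["fx"],(uv[:,1]-c["cy"])/c["fy"]]; s=m.copy()
    for _ in range(20): s=m/(1+c["k1"]*(s**2).sum(1,keepdims=True))
    return np.c_[s,np.ones(len(s))]
def pts(c,uv,depth):
    return np.array(c["origin"])+(rays(c,uv)*np.atleast_1d(depth)[:,None])@att(c).T
def onz(c,uv,z):
    d=rays(c,uv)@att(c).T; o=np.array(c["origin"])
    return o+d*((z-o[2])/d[:,2])[:,None]
def cloud(c,d):
    v,u=np.mgrid[0:480,0:640]; P=pts(c,np.c_[u.ravel(),v.ravel()],d.ravel())
    P[d.ravel()==0]=np.nan; return P.reshape(480,640,3)
E
python3 - <<'E'
from h import *
for n in("scene","top"):
    p,d,c=cam(n); print(n,c); cv2.imwrite(f"pics/{n}0.png",p[:,:,::-1]); np.savez(f"{n}0.npz",p=p,d=d)
print(manip.get_state(),manip.hold_point_z)
E
```

```text
pics
plant.py
steer.py
scene {'fx': 550.7779848235244, 'fy': 550.7779848235244, 'cx': 322.3013913599622, 'cy': 248.62931994951418, 'k1': -0.10453340440775206, 'origin': array([1.42561327, 0.54867933, 0.76218544]), 'attitude': array([-2.17042031, -0.01312312,  2.14554598])}
top {'fx': 499.95664063598343, 'fy': 499.95664063598343, 'cx': 322.3727281323652, 'cy': 244.4106022270634, 'k1': 0.040005882692023244, 'origin': array([0.49031869, 0.00162789, 1.29487056]), 'attitude': array([-3.06269748,  0.00406828, -1.59337439])}
{'time_s': 0.1, 'joint_pos': array([-1.29101522e+00,  2.13306344e-01, -3.49367979e-02,  1.32346099e+00,
        4.46087696e-05,  1.57080283e+00]), 'joint_vel': array([-4.80513076e-04,  7.51732208e-06,  1.69755720e-03,  3.20630089e-04,
        7.14786833e-04, -3.98639616e-04]), 'effort': array([ 5.45169787e-04, -6.87239885e+01,  4.87811208e+01,  1.20071182e-02,
        9.71668169e-05,  7.69911878e-06]), 'eef_pos': array([ 0.1380134 , -0.48030082,  0.23088957]), 'eef_rot': array([-3.14068485e+00, -4.46028484e-05,  2.79774563e-01]), 'force': array([-0.27589481,  0.61685468, -0.24485886]), 'wrist_torque': array([-0.02276935, -0.00334849, -0.00139346]), 'finger_force': 0.0, 'opening': 1.0035348615884434} 0.0187
```

View pics/scene0.png

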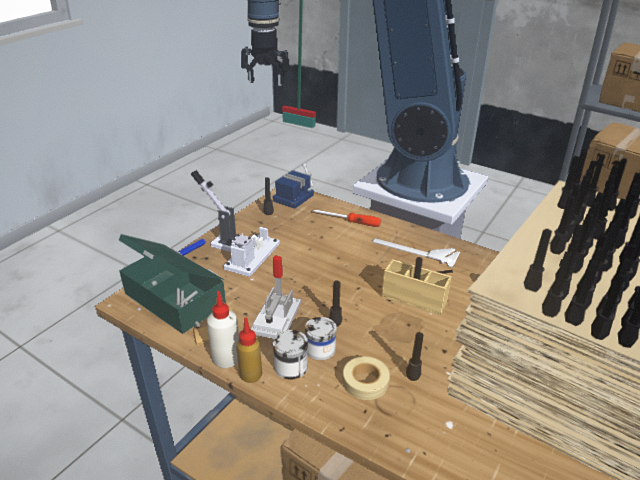

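View pics/top0.png

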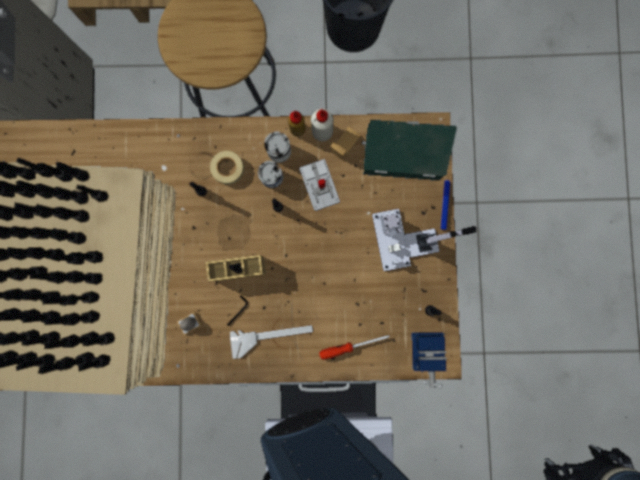

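```bash
python3 - <<'E'
from h import *
ims=[]
for n,(x0,y0,x1,y1) in (("scene",(185,150,295,290)),("top",(360,200,480,320))):
    f=np.load(f"{n}0.npz"); im=f["p"][y0:y1,x0:x1,::-1]; s=5 if n=="top" else 4.2
    im=cv2.resize(im,None,fx=s,fy=s,interpolation=cv2.INTER_CUBIC)
    ims.append(im)
hh=600; ims=[cv2.resize(i,(int(i.shape[1]*min(1,590/i.shape[0])),int(i.shape[0]*min(1,590/i.shape[0])))) for i in ims]
print([i.shape for i in ims])
H=590; im=np.hstack([cv2.copyMakeBorder(i,0,H-i.shape[0],0,0,cv2.BORDER_CONSTANT) for i in ims])
sc=min(1,800/im.shape[1]); im=cv2.resize(im,None,fx=sc,fy=sc); cv2.imwrite("pics/crop1.png",im); print(im.shape,sc)
# carrier + handles + nest
f=np.load("top0.npz"); d=f["d"]; c=manip.get_calibration("top"); P=cloud(c,d); p=f["p"].astype(int)
z=P[:,:,2]
print("bench z", np.nanmedian(z[280:300,300:380]))
# carrier rim
roi=np.zeros_like(z,bool); roi[245:290,195:275]=1
m=roi&(abs(z-0.073)<0.012); 
ys,xs=np.nonzero(m); print("rim n",len(xs),np.median(z[m]))
q=onz(c,np.c_[xs,ys],0.073)[:,:2]; 
print("carrier rect",cv2.minAreaRect((q*1000).astype(np.float32)))
# handles: tops
for nm,(u,v) in dict(p0=(432,311),p1=(277,205),p2=(200,190),bl=(236,268)).items():
    s=np.s_[v-15:v+15,u-18:u+18]; mm=(p[s].max(2)<60)
    yy,xx=np.nonzero(mm&(z[s]>0.08)); yy+=v-15; xx+=u-18
    if len(xx): print(nm,len(xx),xx.mean(),yy.mean(),np.nanmax(z[s]),np.median(P[yy,xx],0), onz(c,[[xx.mean(),yy.mean()]],.108))
# nest plate
roi[:]=0; roi[200:285,365:445]=1
m=roi&(abs(z-0.012)<0.006)&(p.min(2)>120)
ys,xs=np.nonzero(m); q=onz(c,np.c_[xs,ys],0.012)[:,:2]; print("plate",len(xs),cv2.minAreaRect((q*1000).astype(np.float32)),np.ptp(q,0))
E
```

```text
[(588, 462, 3), (590, 590, 3)]
(449, 800, 3) 0.7604562737642585
bench z -0.0017717403755728167
rim n 424 0.07070188837544766
carrier rect ((534.9135131835938, 220.72938537597656), (48.27012634277344, 133.99769592285156), 6.013919830322266)
p0 35 436.8285714285714 311.6857142857143 0.11250716026653373 [ 0.4191391  -0.26142793  0.10405296] [[ 0.41969622 -0.26071712  0.108     ]]
p1 26 274.8076923076923 201.69230769230768 0.10988598773116665 [0.69058112 0.11662202 0.10365033] [[0.68953438 0.11599909 0.108     ]]
p2 27 193.11111111111111 184.8148148148148 0.10776568426876687 [0.73690369 0.31363665 0.09983672] [[0.73470452 0.31109112 0.108     ]]
bl 34 232.47058823529412 266.97058823529414 0.11410144617387852 [0.53547776 0.21900311 0.10850692] [[0.53546732 0.21868841 0.108     ]]
plate 941 ((607.244873046875, -210.71353149414062), (149.3606719970703, 148.29568481445312), 9.489341735839844) [0.15666779 0.15778017]
```

View pics/crop1.png

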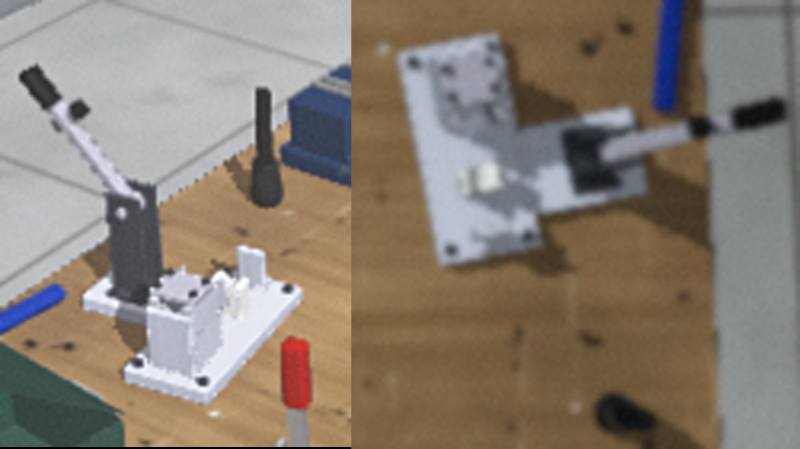

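```bash
cat > nest.py <<'E'
from h import *
f=np.load("top0.npz"); c=manip.get_calibration("top")
S=cv2.cvtColor(f["p"],cv2.COLOR_RGB2HSV).astype(float)[:,:,1]
p=f["p"].astype(float); g=p[:,:,2]/(p[:,:,0]+1)   # blue/red ratio: wood low, alu ~1
def edge(rows,lo,hi,axis,rev=False,thr=.78):
    out=[]
    for r in rows:
        l=g[r,lo:hi] if axis==0 else g[lo:hi,r]
        idx=range(len(l)-1)
        if rev: idx=reversed(list(idx))
        for i in idx:
            a,b=l[i],l[i+1]
            if (a-thr)*(b-thr)<0 :
                t=lo+i+(thr-a)/(b-a); out.append((t,r) if axis==0 else (r,t)); break
    return np.array(out)
def line(q):
    vx,vy,x0,y0=cv2.fitLine(q.astype(np.float32),cv2.DIST_HUBER,0,1e-4,1e-4).ravel()
    res=abs((q-[x0,y0])@[-vy,vx]); return np.array([vx,vy]),np.array([x0,y0]),res.mean()
if __name__=="__main__":
    for nm,e,z in (("left(+y) z0",edge(range(218,264),365,400,0),0),
                 ("left z12",edge(range(218,264),365,400,0),.012),
                 ("bot(-x)",edge(range(386,409),255,285,1,True),0),
                 ("top(+x)",edge(range(376,398),200,225,1),.012)):
        q=onz(c,e,z)[:,:2]; v,x0,r=line(q); print(nm,len(e),np.degrees(np.arctan2(v[1],v[0])),x0,"res",r)
        print("   px",e[0],e[-1])
E
python3 nest.py
```

```text
left(+y) z0 46 9.628196 [ 0.59616315 -0.13663399] res 0.00013240828108451383
   px [371.97236364 218.        ] [381.06150064 263.        ]
left z12 46 9.628293 [ 0.59518224 -0.13535269] res 0.00013118003526846456
   px [371.97236364 218.        ] [381.06150064 263.        ]
bot(-x) 23 -79.57242 [ 0.52545613 -0.18807495] res 0.00026390757187935037
   px [386.         270.75346919] [408.         266.50061125]
top(+x) 22 -80.36557 [ 0.6773079  -0.16315539] res 0.00014519853621128162
   px [376.         212.12000443] [397.         208.14341463]
```

```bash
cat > go.py <<'E'
from h import *
def tool(psi,th,flip=False):
    """tool z tilted th from straight down toward azimuth psi (deg); tool y horizontal"""
    p,t=np.radians([psi,th]); z=np.array([np.cos(p)*np.sin(t),np.sin(p)*np.sin(t),-np.cos(t)])
    y=np.array([np.sin(p),-np.cos(p),0])*(-1 if flip else 1); return np.c_[np.cross(y,z),y,z]
def plan(*targets,frm=None):
    """targets: (grasp-point-or-TCP pos, R); prints rows relative to the current pose"""
    s=manip.get_state(); p0=np.array(s["eef_pos"]); R0=R.from_euler('xyz',s["eef_rot"]).as_matrix()
    pp,Rp=p0,R0
    for p,Rt in targets:
        d=R0.T@(np.array(p)-p0); w=R.from_matrix(R0.T@Rt).as_rotvec()
        n=max(np.linalg.norm(p-pp)/.0417,R.from_matrix(Rp.T@Rt).magnitude()/.125)
        print(np.round(d,4).tolist(),np.round(w,3).tolist(),"rows>=%.1f"%n); pp,Rp=np.array(p),Rt
    print("t",s["time_s"],"tcp",p0.round(4),"open",round(s["opening"],3))
E
python3 - <<'E'
from go import *
c=manip.get_calibration("top"); f=np.load("top0.npz"); P=cloud(c,f["d"])
for (a,b,x,y) in ((.35,.62,-.09,.06),(.6,.8,-.1,.1),(.62,.75,-.06,.06)):
    m=(P[:,:,0]>a)&(P[:,:,0]<b)&(P[:,:,1]>x)&(P[:,:,1]<y); print(a,b,np.nanmax(P[:,:,2][m]), np.round(P[m][np.nanargmax(P[m][:,2])],3))
T=tool(6,55); g=np.array([.535,.2195,.100]); tcp=g+T[:,2]*(.0187-.005)
print(T)
plan((np.array([.40,-.1,.25]),tool(0,25)),(tcp-.10*T[:,2],T),(tcp,T))
# overlay
o=np.array([.5486,-.1811,0]); yaw=np.radians(9.7); Rn=R.from_euler('z',yaw).as_matrix()
feat=[(-22,35,12),(128,35,12),(128,-35,12),(-22,-35,12),(0,-114,12),(60,-114,12),(76,-14,74),(76,14,74),(111,14,74),(111,-14,74),(-9,-11,46),(-9,11,46),(22,14,43),(38,14,43),(38,-14,43),(30,-80,100),(22,-14,43)]
W=np.array(feat)/1000@Rn.T+o
ims=[]
for n,(x0,y0,x1,y1) in (("scene",(195,160,295,285)),("top",(365,200,445,300))):
    c=manip.get_calibration(n); q=(W-c["origin"])@att(c); s=q[:,:2]/q[:,2:]; s=s*(1+c["k1"]*(s**2).sum(1,keepdims=True)); uv=s*c["fx"]+[c["cx"],c["cy"]]
    k=480/(x1-x0) if n=="top" else 590/(y1-y0); k=min(k,590/(y1-y0),390/(x1-x0))
    im=cv2.resize(np.load(f"{n}0.npz")["p"][y0:y1,x0:x1,::-1],None,fx=k,fy=k,interpolation=cv2.INTER_CUBIC)
    for a in uv: cv2.circle(im,tuple(int(t) for t in (a+.5-[x0,y0])*k),2,(0,0,255),-1)
    ims.append(im)
H=max(i.shape[0] for i in ims)
cv2.imwrite("pics/ov.png",np.hstack([cv2.copyMakeBorder(i,0,H-i.shape[0],0,0,cv2.BORDER_CONSTANT) for i in ims]))
E
```

```text
0.35 0.62 0.00960373748778709 [0.375 0.038 0.01 ]
0.6 0.8 0.14470278955636307 [0.732 0.004 0.145]
0.62 0.75 0.14470278955636307 [0.732 0.004 0.145]
[[ 0.57043432  0.10452846  0.81466464]
 [ 0.05995506 -0.9945219   0.0856247 ]
 [ 0.81915204  0.         -0.57357644]]
[0.3568, -0.2932, -0.0188] [-0.062, 0.434, 0.275] rows>=11.1
[0.5052, -0.5752, 0.0819] [-0.085, 0.957, 0.161] rows>=8.0
[0.5858, -0.5609, 0.1393] [-0.085, 0.957, 0.161] rows>=2.4
t 0.1 tcp [ 0.138  -0.4803  0.2309] open 1.004
```

View pics/ov.png

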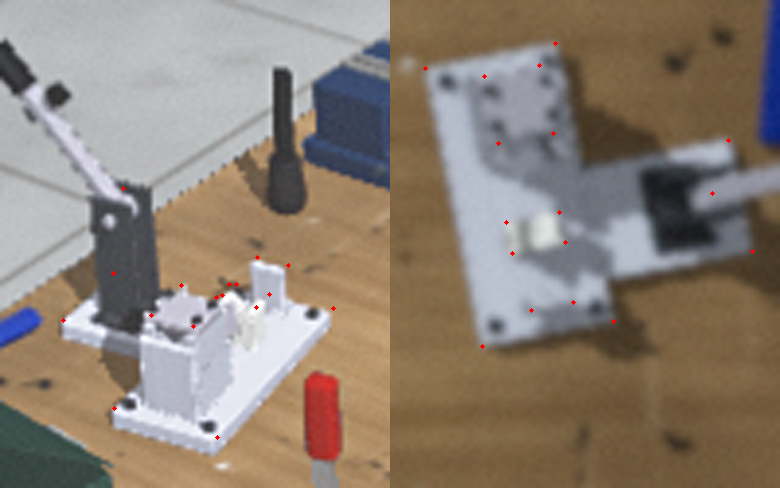

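```bash
python3 steer.py '[[0.3568,-0.2932,-0.0188,-0.062,0.434,0.275,1],[0.3568,-0.2932,-0.0188,-0.062,0.434,0.275,1],[0.3568,-0.2932,-0.0188,-0.062,0.434,0.275,1],[0.3568,-0.2932,-0.0188,-0.062,0.434,0.275,1],[0.3568,-0.2932,-0.0188,-0.062,0.434,0.275,1],[0.3568,-0.2932,-0.0188,-0.062,0.434,0.275,1],[0.3568,-0.2932,-0.0188,-0.062,0.434,0.275,1],[0.3568,-0.2932,-0.0188,-0.062,0.434,0.275,1],[0.3568,-0.2932,-0.0188,-0.062,0.434,0.275,1],[0.3568,-0.2932,-0.0188,-0.062,0.434,0.275,1]]'
python3 - <<'E'
from go import *
T=tool(6,55); g=np.array([.535,.2195,.100]); tcp=g+T[:,2]*(.0187-.005)
plan((tcp-.10*T[:,2],T),(tcp,T))
E
```

```text
time_s: 0.93
eef_pos: [0.356, -0.1648, 0.2469]
eef_rot: [3.14, -0.437, 0.001]
force: [0.3, -0.9, -0.8]
opening: 1.001
finger_force: 0.0
[0.0575, -0.377, 0.1338] [0.069, 0.523, -0.08] rows>=9.7
[0.1071, -0.3856, 0.2202] [0.069, 0.523, -0.08] rows>=2.4
t 0.9333 tcp [ 0.356  -0.1648  0.2469] open 1.001
```

```bash
python3 steer.py '[[0.0575,-0.377,0.1338,0.069,0.523,-0.08,1],[0.0575,-0.377,0.1338,0.069,0.523,-0.08,1],[0.0575,-0.377,0.1338,0.069,0.523,-0.08,1],[0.0575,-0.377,0.1338,0.069,0.523,-0.08,1],[0.0575,-0.377,0.1338,0.069,0.523,-0.08,1],[0.0575,-0.377,0.1338,0.069,0.523,-0.08,1],[0.0575,-0.377,0.1338,0.069,0.523,-0.08,1],[0.0575,-0.377,0.1338,0.069,0.523,-0.08,1],[0.0575,-0.377,0.1338,0.069,0.523,-0.08,1],[0.0575,-0.377,0.1338,0.069,0.523,-0.08,1]]' && python3 steer.py '[[0,0,0,0,0,0,1],[0,0,0,0,0,0,1]]'
python3 - <<'E'
from go import *
T=tool(6,55); g=np.array([.535,.2195,.100]); tcp=g+T[:,2]*(.0187-.005)
plan((tcp-.10*T[:,2],T),(tcp,T))
E
```

```text
time_s: 1.77
eef_pos: [0.4689, 0.0721, 0.2298]
eef_rot: [3.122, -0.941, 0.167]
force: [0.4, -0.4, 0.3]
opening: 1.002
finger_force: 0.0
time_s: 1.93
eef_pos: [0.468, 0.0697, 0.2281]
eef_rot: [3.123, -0.937, 0.161]
force: [-0.8, -0.3, 0.5]
opening: 0.999
finger_force: 0.0
[-0.0518, -0.1422, 0.0597] [-0.027, 0.023, 0.033] rows>=3.9
[-0.0495, -0.1394, 0.1597] [-0.027, 0.023, 0.033] rows>=2.4
t 1.9333 tcp [0.468  0.0697 0.2281] open 0.999
```

```bash
python3 steer.py '[[-0.052,-0.142,0.06,-0.027,0.023,0.033,1],[-0.052,-0.142,0.06,-0.027,0.023,0.033,1],[-0.052,-0.142,0.06,-0.027,0.023,0.033,1],[-0.052,-0.142,0.06,-0.027,0.023,0.033,1],[-0.052,-0.142,0.06,-0.027,0.023,0.033,1],[-0.052,-0.142,0.06,-0.027,0.023,0.033,1],[-0.05,-0.14,0.09,-0.027,0.023,0.033,1],[-0.05,-0.14,0.12,-0.027,0.023,0.033,1],[-0.05,-0.14,0.12,-0.027,0.023,0.033,1]]'
python3 - <<'E'
from go import *
T=tool(6,55); g=np.array([.535,.2195,.100]); tcp=g+T[:,2]*(.0187-.005)
plan((tcp,T))
ims=[]
for n,(x0,y0,x1,y1) in (("scene",(370,210,480,320)),("top",(190,220,290,320))):
    p,d,c=cam(n); k=390/(x1-x0)
    ims.append(cv2.resize(cv2.resize(p[y0:y1,x0:x1,::-1],None,fx=k,fy=k,interpolation=cv2.INTER_CUBIC),(390,390)))
cv2.imwrite("pics/pre.png",np.hstack(ims))
E
```

```text
time_s: 2.68
eef_pos: [0.5485, 0.0918, 0.1808]
eef_rot: [3.1, -0.946, 0.19]
force: [0.9, -0.4, -0.1]
opening: 1.0
finger_force: 0.0
[-0.059, -0.1298, 0.0644] [-0.028, 0.013, 0.05] rows>=3.8
t 2.6833 tcp [0.5485 0.0918 0.1808] open 1.0
```

View pics/pre.png

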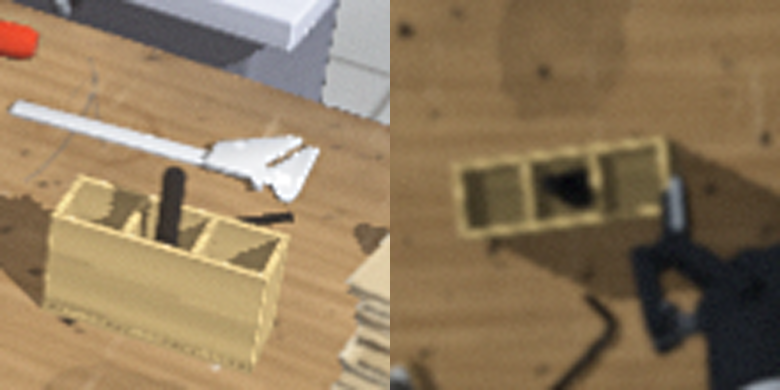

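```bash
python3 - <<'E'
from go import *
s=manip.get_state(); print(s["joint_pos"].round(3),s["joint_vel"].round(2))
E
```

```text
[ 0.189 -0.217 -1.134 -0.289 -0.04   3.141] [-0.   -0.06 -0.    0.08  0.    0.  ]
```

```bash
python3 steer.py '[[0,0.03,-0.06,0,0,-0.12,1],[0,0.05,-0.08,0,0,-0.25,1],[0,0.05,-0.08,0,0,-0.37,1],[0,0.05,-0.08,0,0,-0.5,1],[0,0.05,-0.08,0,0,-0.62,1],[0,0.05,-0.08,0,0,-0.75,1],[0,0.05,-0.08,0,0,-0.87,1],[0,0.05,-0.08,0,0,-1.0,1],[0,0.05,-0.08,0,0,-1.12,1],[0,0.05,-0.08,0,0,-1.25,1]]'
python3 - <<'E'
from go import *
print(manip.get_state()["joint_pos"].round(3))
T=tool(8,45,True); g=np.array([.535,.2195,.100]); tcp=g+T[:,2]*(.0187-.005)
plan((tcp-.10*T[:,2]+[0,-.08,0.05],T),(tcp-.10*T[:,2],T),(tcp,T))
E
```

```text
time_s: 3.62
eef_pos: [0.4905, 0.0335, 0.2288]
eef_rot: [2.221, -0.26, 1.517]
force: [0.7, 0.0, 0.6]
opening: 1.002
finger_force: 0.0
[-0.009 -0.504 -1.121  0.014  0.12   1.806]
[0.0887, -0.0462, 0.0086] [0.152, 0.109, -1.889] rows>=15.2
[0.153, -0.1037, 0.0469] [0.152, 0.109, -1.889] rows>=2.3
[0.148, -0.1188, 0.1456] [0.152, 0.109, -1.889] rows>=2.4
t 3.6167 tcp [0.4905 0.0335 0.2288] open 1.002
```

```bash
python3 steer.py '[[0.02,-0.01,0,0.01,0.01,-0.12,1],[0.04,-0.02,0,0.02,0.02,-0.25,1],[0.06,-0.03,0,0.03,0.03,-0.37,1],[0.088,-0.046,0.009,0.04,0.04,-0.5,1],[0.088,-0.046,0.009,0.05,0.05,-0.62,1],[0.088,-0.046,0.009,0.06,0.06,-0.75,1],[0.088,-0.046,0.009,0.07,0.06,-0.87,1],[0.088,-0.046,0.009,0.08,0.07,-1.0,1],[0.088,-0.046,0.009,0.09,0.08,-1.12,1],[0.088,-0.046,0.009,0.1,0.08,-1.25,1]]'
python3 - <<'E'
from go import *
print(manip.get_state()["joint_pos"].round(3))
T=tool(8,45,True); g=np.array([.535,.2195,.100]); tcp=g+T[:,2]*(.0187-.005)
plan((tcp-.10*T[:,2]+[0,-.08,0.05],T),(tcp-.10*T[:,2],T),(tcp,T))
E
```

```text
time_s: 4.45
eef_pos: [0.4754, 0.1301, 0.2115]
eef_rot: [2.523, 0.605, 2.446]
force: [-0.3, 0.5, 0.4]
opening: 0.994
finger_force: 0.0
[ 0.327 -0.437 -1.036  0.14  -0.093  0.783]
[0.0012, 0.0003, -0.0002] [0.06, 0.033, -0.655] rows>=5.3
[0.0718, 0.0434, 0.0452] [0.06, 0.033, -0.655] rows>=2.3
[0.073, 0.0368, 0.145] [0.06, 0.033, -0.655] rows>=2.4
t 4.45 tcp [0.4754 0.1301 0.2115] open 0.994
```

```bash
python3 steer.py '[[0.001,0,0,0.06,0.033,-0.655,1],[0.001,0,0,0.06,0.033,-0.655,1],[0.001,0,0,0.06,0.033,-0.655,1],[0.001,0,0,0.06,0.033,-0.655,1],[0.03,0.02,0.02,0.06,0.033,-0.655,1],[0.072,0.0434,0.0452,0.06,0.033,-0.655,1],[0.072,0.0434,0.0452,0.06,0.033,-0.655,1],[0.072,0.0434,0.0452,0.06,0.033,-0.655,1],[0.072,0.0434,0.0452,0.06,0.033,-0.655,1],[0.072,0.0434,0.0452,0.06,0.033,-0.655,1]]'
python3 - <<'E'
from go import *
print(manip.get_state()["joint_pos"].round(3))
T=tool(8,45,True); g=np.array([.535,.2195,.100]); tcp=g+T[:,2]*(.0187-.005)
plan((tcp,T))
E
```

```text
time_s: 5.28
eef_pos: [0.4752, 0.2113, 0.1614]
eef_rot: [3.134, 0.786, -3.011]
force: [-0.2, 0.1, 0.4]
opening: 0.999
finger_force: 0.0
[ 0.616 -0.224 -1.002  0.066 -0.33   0.356]
[0.0008, -0.0002, 0.0998] [0.001, 0.0, -0.007] rows>=2.4
t 5.2833 tcp [0.4752 0.2113 0.1614] open 0.999
```

```bash
python3 steer.py '[[0,0,0.04,0,0,0,1],[0,0,0.08,0,0,0,1],[0,0,0.1,0,0,0,1],[0,0,0.1,0,0,0,1],[0,0,0.1,0,0,0,0],[0,0,0.1,0,0,0,0],[0,0,0.1,0,0,0,0],[0,0,0.1,0,0,0,0],[0,0,0.1,0,0,0,0],[0,0,0.1,0,0,0,0]]' 40 && python3 steer.py '[[0,0,0,0,0,0,0],[0,0,0,0,0,0,0],[0,0,0,0,0,0,0],[-0.02,0,-0.02,0,0,0,0],[-0.04,0,-0.04,0,0,0,0],[-0.065,0,-0.065,0,0,0,0],[-0.09,0,-0.09,0,0,0,0],[-0.09,0,-0.09,0,0,0,0]]'
python3 - <<'E'
from go import *
print(manip.get_state()["joint_pos"].round(3))
p,d,c=cam("scene"); 
cv2.imwrite("pics/lift.png",cv2.resize(p[130:330,330:530,::-1],None,fx=2.5,fy=2.5,interpolation=cv2.INTER_CUBIC))
E
```

```text
time_s: 6.12
eef_pos: [0.5454, 0.222, 0.0909]
eef_rot: [3.134, 0.787, -3.011]
force: [-1.5, -0.9, 6.2]
opening: 0.16
finger_force: 43.2
time_s: 6.78
eef_pos: [0.5479, 0.2226, 0.2257]
eef_rot: [3.13, 0.794, -3.014]
force: [1.5, 1.3, 2.8]
opening: 0.161
finger_force: 42.0
[ 0.53  -0.16  -0.781  0.193 -0.272  0.289]
```

View pics/lift.png

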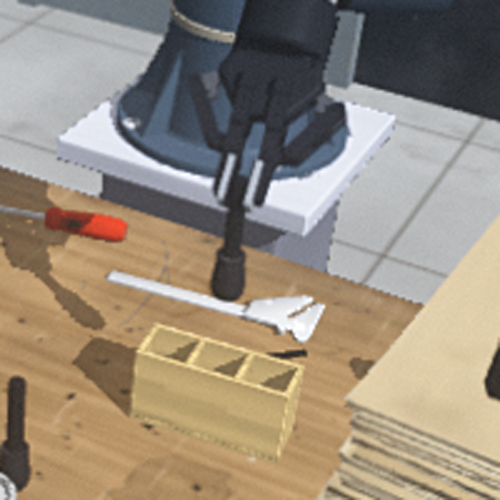

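```bash
cat > lay.py <<'E'
from go import *
al=6; psi=9.7
T=tool(psi,-(45-al),True); ps=np.radians(psi); a=np.radians(al)
h=np.array([np.cos(ps)*np.cos(a),np.sin(ps)*np.cos(a),np.sin(a)])
foot=np.array([.38,-.02,.0142*np.cos(a)+.001]); tcp=foot+.0957*h+.0135*T[:,2]
print(tcp,manip.get_state()["joint_pos"].round(3))
plan((np.array([.5,.08,.22]),tool(15,10,True)),(tcp+[0,0,.06],T),(tcp,T))
E
python3 lay.py
```

```text
[ 0.4654407  -0.00539535  0.01463411] [ 0.53  -0.157 -0.786  0.188 -0.272  0.289]
[0.0473, -0.1346, -0.046] [-0.053, 0.617, -0.117] rows>=5.0
[0.1825, -0.2156, 0.0231] [0.006, 1.473, -0.037] rows>=6.9
[0.2252, -0.216, 0.0652] [0.006, 1.473, -0.037] rows>=1.4
t 6.8333 tcp [0.5471 0.2222 0.2223] open 0.156
```

```bash
python3 steer.py '[[0.01,-0.027,-0.01,-0.01,0.12,-0.02,0],[0.02,-0.054,-0.02,-0.02,0.25,-0.05,0],[0.03,-0.08,-0.03,-0.03,0.37,-0.07,0],[0.04,-0.11,-0.04,-0.04,0.5,-0.09,0],[0.047,-0.135,-0.046,-0.05,0.617,-0.117,0],[0.07,-0.15,-0.034,-0.04,0.74,-0.1,0],[0.09,-0.16,-0.022,-0.03,0.87,-0.09,0],[0.11,-0.175,-0.011,-0.02,1.0,-0.08,0],[0.13,-0.19,0,-0.01,1.12,-0.07,0],[0.15,-0.2,0.012,0,1.25,-0.05,0]]'; python3 lay.py
```

```text
time_s: 7.67
eef_pos: [0.4762, 0.0104, 0.1025]
eef_rot: [3.141, -0.329, -2.943]
force: [0.7, -0.1, 0.9]
opening: 0.154
finger_force: 42.1
[ 0.4654407  -0.00539535  0.01463411] [ 0.053  0.528  0.029  1.397 -0.047 -0.138]
[0.0028, 0.0635, -0.1232] [0.005, -0.503, -0.063] rows>=4.1
[0.004, -0.0134, 0.0308] [-0.014, 0.352, 0.026] rows>=6.9
[-0.0154, -0.0134, 0.0876] [-0.014, 0.352, 0.026] rows>=1.4
t 7.6667 tcp [0.4762 0.0104 0.1025] open 0.154
```

```bash
python3 steer.py '[[0.004,-0.0134,0.0308,-0.014,0.352,0.026,0],[0.004,-0.0134,0.0308,-0.014,0.352,0.026,0],[0.004,-0.0134,0.0308,-0.014,0.352,0.026,0],[0.004,-0.0134,0.0308,-0.014,0.352,0.026,0],[0,-0.0134,0.04,-0.014,0.352,0.026,0],[-0.004,-0.0134,0.05,-0.014,0.352,0.026,0],[-0.004,-0.0134,0.05,-0.014,0.352,0.026,0]]'; python3 lay.py
```

```text
time_s: 8.25
eef_pos: [0.4668, -0.004, 0.0544]
eef_rot: [-3.142, -0.672, -2.971]
force: [0.0, -0.4, -0.3]
opening: 0.157
finger_force: 42.0
[ 0.4654407  -0.00539535  0.01463411] [ 0.044  0.882  0.352  1.709 -0.078 -0.099]
[0.0664, 0.0771, -0.1588] [0.023, -0.846, -0.091] rows>=6.8
[0.0138, -0.0012, -0.0148] [-0.001, 0.008, 0.001] rows>=6.9
[-0.0236, -0.0012, 0.0321] [-0.001, 0.008, 0.001] rows>=1.4
t 8.25 tcp [ 0.4668 -0.004   0.0544] open 0.157
```

```bash
python3 steer.py '[[-0.006,-0.001,0.008,0,0.008,0,0],[-0.012,-0.001,0.016,0,0.008,0,0],[-0.018,-0.001,0.024,0,0.008,0,0],[-0.021,-0.001,0.029,0,0.008,0,0],[-0.0236,-0.001,0.032,0,0.008,0,0],[-0.0236,-0.001,0.032,0,0.008,0,0],[-0.0236,-0.001,0.032,0,0.008,0,0]]'; python3 lay.py
```

```text
time_s: 8.83
eef_pos: [0.4658, -0.0053, 0.0157]
eef_rot: [3.142, -0.683, -2.971]
force: [0.1, 0.7, -0.2]
opening: 0.158
finger_force: 42.2
[ 0.4654407  -0.00539535  0.01463411] [ 0.043  0.926  0.327  1.652 -0.08  -0.099]
[0.0916, 0.0783, -0.1889] [0.024, -0.857, -0.092] rows>=6.9
[0.0375, -0.0, -0.0455] [-0.001, -0.002, 0.001] rows>=6.9
[-0.0004, -0.0, 0.001] [-0.001, -0.002, 0.001] rows>=1.4
t 8.8333 tcp [ 0.4658 -0.0053  0.0157] open 0.158
```

```bash
python3 steer.py '[[-0.0012,0,0.0015,0,0,0,0],[-0.0012,0,0.0015,0,0,0,0],[-0.0012,0,0.0015,0,0,0,0.45],[-0.0012,0,0.0015,0,0,0,0.45],[-0.0012,0,0.0015,0,0,0,0.45],[-0.0012,0,0.0015,0,0,0,0.45],[-0.0012,0,-0.02,0,0,0,0.45],[-0.0012,0,-0.06,0,0,0,0.45],[-0.0012,0,-0.1,0,0,0,0.45],[-0.0012,0,-0.13,0,0,0,0.7]]' && python3 steer.py '[[0,0,0,0,0,0,1]]'
python3 - <<'E'
from go import *
ims=[]
for n,(x0,y0,x1,y1) in (("scene",(250,180,370,300)),("top",(270,240,370,340))):
    p,d,c=cam(n); np.savez(f"{n}1.npz",p=p,d=d); k=400/(x1-x0)
    ims.append(cv2.resize(cv2.resize(p[y0:y1,x0:x1,::-1],None,fx=k,fy=k,interpolation=cv2.INTER_CUBIC),(400,400)))
cv2.imwrite("pics/laid.png",np.hstack(ims))
E
```

```text
time_s: 9.67
eef_pos: [0.5367, 0.0072, 0.105]
eef_rot: [-3.141, -0.677, -2.972]
force: [2.3, 0.5, -0.1]
opening: 0.577
finger_force: 0.0
time_s: 9.75
eef_pos: [0.5399, 0.0077, 0.1075]
eef_rot: [-3.14, -0.669, -2.972]
force: [0.3, -0.3, -0.4]
opening: 0.718
finger_force: 0.0
```

View pics/laid.png

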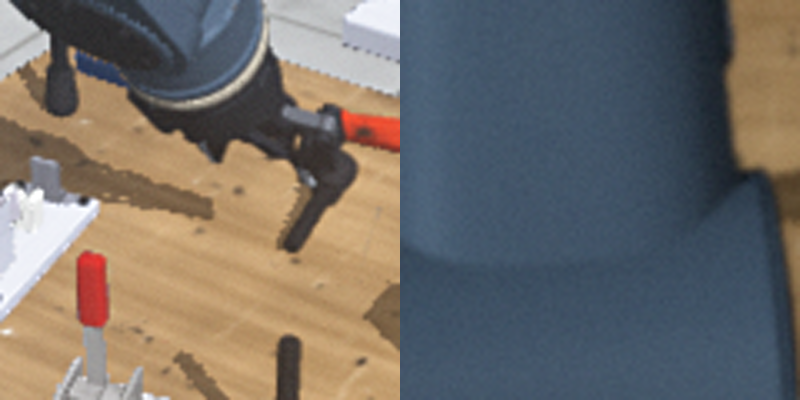

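```bash
python3 - <<'E'
from go import *
plan((np.array([.45,.20,.2]),tool(9.7,0,True)))
E
```

```text
[0.1018, 0.2047, -0.0421] [-0.001, -0.675, 0.001] rows>=5.6
t 9.85 tcp [0.5372 0.0073 0.1037] open 0.88
```

```bash
python3 steer.py '[[0.02,0.02,-0.03,0,-0.05,0,1],[0.06,0.06,-0.042,0,-0.15,0,1],[0.08,0.1,-0.042,0,-0.27,0,1],[0.1,0.13,-0.042,0,-0.4,0,1],[0.1018,0.17,-0.042,0,-0.52,0,1],[0.1018,0.205,-0.042,0,-0.675,0,1],[0.1018,0.205,-0.042,0,-0.675,0,1],[0.1018,0.205,-0.042,0,-0.675,0,1]]'
cat > meas.py <<'E'
from go import *
def dark(n,box,save=None):
    p,d,c=cam(n); np.savez(f"{n}2.npz",p=p,d=d); x0,y0,x1,y1=box
    m=np.zeros((480,640),np.uint8); m[y0:y1,x0:x1]=(p[y0:y1,x0:x1].max(2)<58)
    k,lab,st,ce=cv2.connectedComponentsWithStats(m)
    return p,d,c,lab,st,ce
if __name__=="__main__":
    for n,b in (("top",(270,240,370,340)),("scene",(290,190,400,300))):
        p,d,c,lab,st,ce=dark(n,b)
        for i in range(1,len(st)):
            if st[i,4]<40: continue
            yy,xx=np.nonzero(lab==i); q=onz(c,np.c_[xx,yy],.012)[:,:2]
            r=cv2.minAreaRect((q*1000).astype(np.float32)); print(n,st[i],ce[i].round(1),"c %s size %s ang %.1f"%(np.round(r[0],1),np.round(r[1],1),r[2]))
    ims=[]
    for n,(x0,y0,x1,y1) in (("scene",(290,190,390,290)),("top",(280,240,380,340))):
        p=np.load(f"{n}2.npz")["p"]; ims.append(cv2.resize(p[y0:y1,x0:x1,::-1],(400,400),interpolation=cv2.INTER_CUBIC))
    cv2.imwrite("pics/laid2.png",np.hstack(ims))
E
python3 meas.py
```

```text
time_s: 10.52
eef_pos: [0.4482, 0.1996, 0.1993]
eef_rot: [3.141, -0.004, -2.971]
force: [0.2, 0.5, 0.3]
opening: 1.002
finger_force: 0.0
top [326 285  14  41 258] [331.7 308.9] c [436.7 -17.6] size [103.6  25.8] ang 4.2
```

View pics/laid2.png

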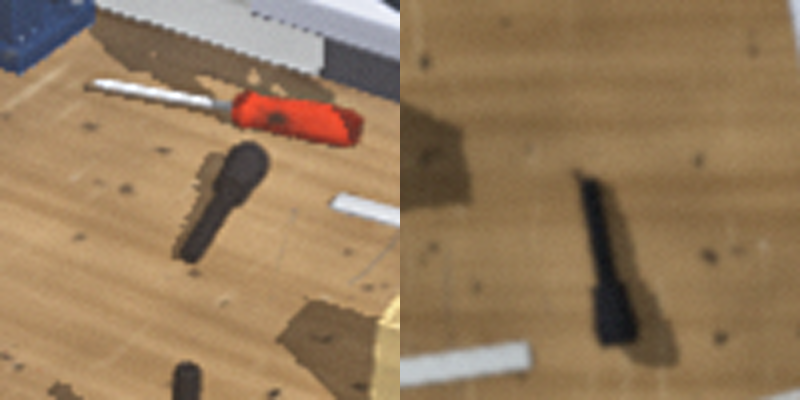

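```bash
python3 - <<'E'
from meas import *
f=np.load("top2.npz"); c=manip.get_calibration("top"); p=f["p"].astype(int)
m=(p.max(2)<62); rows=[]
for v in range(280,332):
    xs=np.nonzero(m[v,318:348])[0]+318
    if len(xs)>=2: rows.append((v,xs.mean(),len(xs)))
rows=np.array(rows); print(rows[:, [0,2]].astype(int).tolist())
q=onz(c,np.c_[rows[:,1],rows[:,0]],.012)
b=rows[:,2]>9
for nm,k in (("stem",~b),("bulb",b)): print(nm,q[k][[0,-1]].round(4).tolist(), np.polyfit(q[k,0],q[k,1],1))
k=np.polyfit(q[:,0],q[:,1],1); print("all",np.degrees(np.arctan(k[0])),k)
# compare in scene: dark blob centre on z=.012
f=np.load("scene2.npz"); c=manip.get_calibration("scene"); p=f["p"].astype(int); m=np.zeros((480,640),np.uint8); m[222:260,328:362]=p[222:260,328:362].max(2)<62
k,lab,st,ce=cv2.connectedComponentsWithStats(m); i=1+np.argmax(st[1:,4]); print(st[i]); yy,xx=np.nonzero(lab==i)
q=onz(c,np.c_[xx,yy],.014)[:,:2]; print("scene ends",q[q[:,0].argmin()],q[q[:,0].argmax()],q.mean(0),cv2.minAreaRect((q*1000).astype(np.float32)))
E
```

```text
[[285, 3], [286, 4], [287, 6], [288, 5], [289, 5], [290, 5], [291, 5], [292, 6], [293, 5], [294, 5], [295, 5], [296, 5], [297, 4], [298, 4], [299, 5], [300, 5], [301, 5], [302, 5], [303, 4], [304, 5], [305, 5], [306, 5], [307, 5], [308, 5], [309, 5], [310, 6], [311, 7], [312, 8], [313, 8], [314, 9], [315, 9], [316, 9], [317, 10], [318, 10], [319, 10], [320, 11], [321, 11], [322, 11], [323, 10], [324, 9], [325, 8]]
stem [[0.4875, -0.0049, 0.012], [0.386, -0.0216, 0.012]] [ 0.16753512 -0.0870588 ]
bulb [[0.4061, -0.0195, 0.012], [0.391, -0.0217, 0.012]] [ 0.13733677 -0.07500343]
all 9.494608757077932 [ 0.16724588 -0.08692911]
[336 248   6   7  17]
scene ends [ 0.47537942 -0.00418352] [0.50230802 0.00112796] [ 0.49017111 -0.0007457 ] ((488.5279846191406, -0.42925071716308594), (27.347984313964844, 9.143424034118652), 16.036502838134766)
```

```bash
python3 - <<'E'
from go import *
T=tool(9.6,0,True); g=np.array([.4027,-.018,.001])
plan((g+[0,0,.09],T),(g,T))
E
```

```text
[0.0782, -0.2078, 0.1094] [0.0, -0.003, 0.008] rows>=5.9
[0.0779, -0.2078, 0.1994] [0.0, -0.003, 0.008] rows>=2.2
t 10.6167 tcp [0.4439 0.2003 0.2002] open 0.999
```

```bash
python3 steer.py '[[0.078,-0.2078,0.109,0,-0.003,0.008,0.7],[0.078,-0.2078,0.109,0,-0.003,0.008,0.7],[0.078,-0.2078,0.109,0,-0.003,0.008,0.7],[0.078,-0.2078,0.109,0,-0.003,0.008,0.7],[0.078,-0.2078,0.109,0,-0.003,0.008,0.7],[0.078,-0.2078,0.109,0,-0.003,0.008,0.7],[0.078,-0.2078,0.109,0,-0.003,0.008,0.7],[0.078,-0.2078,0.109,0,-0.003,0.008,0.7],[0.078,-0.2078,0.109,0,-0.003,0.008,0.7]]'; python3 - <<'E'
from go import *
T=tool(9.6,0,True); g=np.array([.4027,-.018,.001])
plan((g,T))
E
```

```text
time_s: 11.37
eef_pos: [0.4067, -0.0196, 0.0914]
eef_rot: [-3.141, -0.006, -2.98]
force: [1.1, 0.3, 0.1]
opening: 0.696
finger_force: 0.0
[0.0031, 0.0023, 0.0904] [-0.001, -0.006, -0.006] rows>=2.2
t 11.3667 tcp [ 0.4067 -0.0196  0.0914] open 0.696
```

```bash
python3 steer.py '[[0.003,0.002,0.035,0,-0.006,-0.006,0.7],[0.003,0.002,0.065,0,-0.006,-0.006,0.7],[0.003,0.002,0.08,0,-0.006,-0.006,0.7],[0.003,0.002,0.085,0,-0.006,-0.006,0.7],[0.003,0.002,0.09,0,-0.006,-0.006,0.7],[0.003,0.002,0.09,0,-0.006,-0.006,0.7]]'; python3 - <<'E'
from go import *
s=manip.get_state(); print(s["eef_pos"].round(4),s["eef_rot"].round(4),s["force"].round(1))
E
```

```text
time_s: 11.87
eef_pos: [0.4041, -0.0177, 0.0019]
eef_rot: [-3.14, 0.001, -2.972]
force: [0.4, -0.9, -0.8]
opening: 0.701
finger_force: 0.0
[ 0.4041 -0.0177  0.0019] [-3.1403e+00  8.0000e-04 -2.9718e+00] [ 0.4 -0.9 -0.8]
```

Close on the bulb, then lift.

```bash
python3 steer.py '[[0,0,0,0,0,0,0],[0,0,0,0,0,0,0],[0,0,0,0,0,0,0],[0,0,0,0,0,0,0],[0,0,0,0,0,0,0],[0,0,0,0,0,0,0]]' 60; python3 steer.py '[[0,0,-0.02,0,0,0,0],[0,0,-0.05,0,0,0,0],[0,0,-0.09,0,0,0,0],[0,0,-0.12,0,0,0,0],[0,0,-0.12,0,0,0,0]]'
python3 - <<'E'
from go import *
p,d,c=cam("scene"); cv2.imwrite("pics/bulb.png",cv2.resize(p[150:270,270:390,::-1],(480,480),interpolation=cv2.INTER_CUBIC))
np.savez("scene3.npz",p=p,d=d); p,d,c=cam("top"); np.savez("top3.npz",p=p,d=d); print(manip.get_state()["eef_pos"])
E
```

```text
time_s: 12.37
eef_pos: [0.4046, -0.0184, 0.0025]
eef_rot: [-3.14, 0.002, -2.973]
force: [-0.0, -1.0, 8.0]
opening: 0.311
finger_force: 58.9
time_s: 12.78
eef_pos: [0.4066, -0.0184, 0.1273]
eef_rot: [-3.139, 0.008, -2.973]
force: [1.5, 0.0, 1.1]
opening: 0.307
finger_force: 59.1
[ 0.40454214 -0.01827835  0.12285014]
```

View pics/bulb.png

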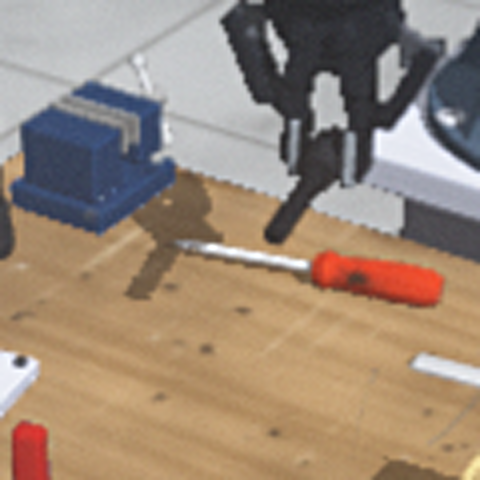

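```bash
cat > held.py <<'E'
from go import *
def stem(n,f,boxw,zr,tcp):
    """dark points of the held stem ahead of the gripper, 3-D line"""
    p,d=f["p"].astype(int),f["d"]; c=manip.get_calibration(n); P=cloud(c,d)
    fw=np.array([np.cos(np.radians(9.7)),np.sin(np.radians(9.7)),0]); sd=np.array([-fw[1],fw[0],0])
    r=P-tcp; a=r@fw; b=r@sd
    m=(p.max(2)<75)&(a>.03)&(a<.10)&(abs(b)<boxw)&(r[:,:,2]>zr[0])&(r[:,:,2]<zr[1])
    A,B,Z=a[m],b[m],r[:,:,2][m]
    kz=np.polyfit(A,Z,1); kb=np.polyfit(A,B,1)
    print(n,m.sum(),"pitch %.1f deg z(0.03)=%.4f z(.08)=%.4f"%(np.degrees(np.arctan(kz[0])),np.polyval(kz,.03),np.polyval(kz,.08)),"yaw-9.7=%.1f lateral(.03)=%.4f (.08)=%.4f"%(np.degrees(np.arctan(kb[0])),np.polyval(kb,.03),np.polyval(kb,.08)),"a range",A.min(),A.max(),"resid",np.std(Z-np.polyval(kz,A)))
    v,u=np.nonzero(m); print("   px",u.min(),u.max(),v.min(),v.max())
if __name__=="__main__":
    tcp=np.array([.4046,-.0183,.1229])
    for n in("scene","top"): stem(n,np.load(f"{n}3.npz"),.02,(-.03,.04),tcp)
E
python3 held.py
```

```text
scene 91 pitch -7.4 deg z(0.03)=0.0198 z(.08)=0.0133 yaw-9.7=-0.9 lateral(.03)=0.0022 (.08)=0.0014 a range 0.03073098268256793 0.09280902884816185 resid 0.002395829492522876
   px 336 349 193 210
top 94 pitch -5.4 deg z(0.03)=0.0158 z(.08)=0.0111 yaw-9.7=2.2 lateral(.03)=-0.0017 (.08)=0.0002 a range 0.04563941332989697 0.08747039675371863 resid 0.0024120256743046975
   px 325 333 284 301
```

```bash
cat > ins.py <<'E'
from go import *
YAW=9.7; O=np.array([.5486,-.1811+.001,0]); B0=5.5; SG=.0225; DZ=.010
Rn=R.from_euler('z',np.radians(YAW)).as_matrix()
def pose(fx,fz,beta,fy=0):
    """tool pose that puts the handle's foot at nest (fx,fy,fz) m, stem end down beta deg"""
    T=tool(YAW,-(beta-B0),True); b=np.radians(beta); h=Rn@[np.cos(b),0,-np.sin(b)]
    T0=tool(YAW,0,True); off=SG*(Rn@[np.cos(np.radians(B0)),0,-np.sin(np.radians(B0))])+DZ*T0[:,2]
    return O+Rn@[fx,fy,fz]+T@T0.T@off, T
def now():
    s=manip.get_state(); T=R.from_euler('xyz',s["eef_rot"]).as_matrix(); T0=tool(YAW,0,True)
    b0=np.radians(B0); D=T@T0.T; off=SG*(Rn@[np.cos(b0),0,-np.sin(b0)])+DZ*T0[:,2]; h=D@Rn@[np.cos(b0),0,-np.sin(b0)]
    F=Rn.T@(s["eef_pos"]-D@off-O); hn=Rn.T@h
    print("foot nest",F.round(4),"tip",(F+.108*hn).round(4),"force",s["force"].round(1),"torq",s["wrist_torque"].round(2),"ff",round(s["finger_force"],1))
E
python3 - <<'E'
from ins import *
now(); a=pose(-.067,.067,7); plan((a[0]+[0,0,.04],a[1]),a); now()
E
```

```text
foot nest [-0.1372  0.1838  0.1349] tip [-0.0296  0.1837  0.1249] force [ 0.6  0.5 -1.6] torq [-0.03  0.03 -0.01] ff 59.1
[-0.0698, -0.1837, 0.0292] [-0.002, 0.03, -0.001] rows>=4.8
[-0.0697, -0.1836, 0.0692] [-0.002, 0.03, -0.001] rows>=1.0
t 12.8833 tcp [ 0.4045 -0.0183  0.1229] open 0.31
foot nest [-0.1372  0.1838  0.1349] tip [-0.0296  0.1837  0.1249] force [ 0.6  0.5 -1.6] torq [-0.03  0.03 -0.01] ff 59.1
```

```bash
python3 steer.py '[[-0.0698,-0.1837,0.0292,-0.002,0.03,-0.001,0],[-0.0698,-0.1837,0.0292,-0.002,0.03,-0.001,0],[-0.0698,-0.1837,0.0292,-0.002,0.03,-0.001,0],[-0.0698,-0.1837,0.0292,-0.002,0.03,-0.001,0],[-0.0698,-0.1837,0.0292,-0.002,0.03,-0.001,0],[-0.0697,-0.1836,0.05,-0.002,0.03,-0.001,0],[-0.0697,-0.1836,0.0692,-0.002,0.03,-0.001,0],[-0.0697,-0.1836,0.0692,-0.002,0.03,-0.001,0],[-0.0697,-0.1836,0.0692,-0.002,0.03,-0.001,0]]'; python3 - <<'E'
from ins import *
from held import stem
now(); s=manip.get_state()
ims=[]
for n,(x0,y0,x1,y1) in (("scene",(195,160,315,280)),("top",(360,200,460,300))):
    p,d,c=cam(n); np.savez(f"{n}4.npz",p=p,d=d)
    ims.append(cv2.resize(p[y0:y1,x0:x1,::-1],(400,400),interpolation=cv2.INTER_CUBIC)); stem(n,dict(p=p,d=d),.015,(-.03,.04),s["eef_pos"])
cv2.imwrite("pics/ins.png",np.hstack(ims))
E
```

```text
time_s: 13.63
eef_pos: [0.5017, -0.1871, 0.0515]
eef_rot: [3.139, -0.033, -2.972]
force: [-0.0, 0.7, 0.0]
opening: 0.31
finger_force: 59.2
foot nest [-0.0693  0.001   0.0644] tip [0.0378 0.001  0.0505] force [-0.   0.7  0. ] torq [ 0.03 -0.01 -0.04] ff 59.2
scene 101 pitch -7.5 deg z(0.03)=0.0121 z(.08)=0.0056 yaw-9.7=0.7 lateral(.03)=0.0022 (.08)=0.0027 a range 0.03023986681528708 0.09012353952501324 resid 0.003100654214111548
   px 254 268 218 235
top 72 pitch -9.9 deg z(0.03)=0.0156 z(.08)=0.0068 yaw-9.7=0.2 lateral(.03)=0.0004 (.08)=0.0005 a range 0.041750397593840215 0.08465661971498496 resid 0.0025009528966817816
   px 392 399 244 261
```

View pics/ins.png

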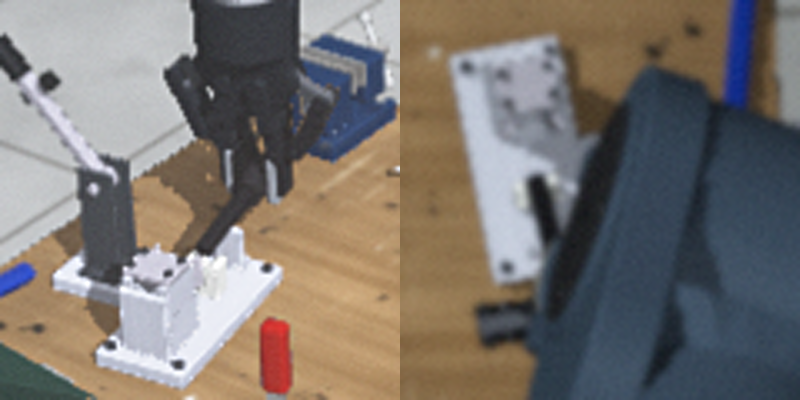

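```bash
python3 - <<'E'
from ins import *
c=manip.get_calibration("top"); f=np.load("top0.npz"); P=cloud(c,f["d"]); p=f["p"].astype(int)
O0=np.array([.5486,-.1811,0]); N=(P-O0)@Rn
x,y,z=N[...,0],N[...,1],N[...,2]
m=(x>.07)&(x<.116)&(abs(y)<.04)&(z>.06)&(z<.085); v,u=np.nonzero(m)
q=(onz(c,np.c_[u,v],.074)-O0)@Rn; print("bridge n",len(u),"z med",np.median(z[m]),"x",q[:,0].min(),q[:,0].max(),"y",np.percentile(q[:,1],[0,3,50,97,100]).round(4))
for zz in (.0425,): 
    m=(x>.012)&(x<.05)&(abs(y)<.025)&(z>.03)&(z<.055); v,u=np.nonzero(m); q=(onz(c,np.c_[u,v],zz)-O0)@Rn
    print("saddle n",len(u),"x",q[:,0].min(),q[:,0].max(),q[:,0].mean(),"y",q[:,1].min(),q[:,1].max(),q[:,1].mean())
m=(x>-.02)&(x<.005)&(abs(y)<.025)&(z>.035)&(z<.055); v,u=np.nonzero(m); q=(onz(c,np.c_[u,v],.046)-O0)@Rn
print("stop n",len(u),"x",q[:,0].min(),q[:,0].max(),q[:,0].mean(),"y",q[:,1].min(),q[:,1].max(),q[:,1].mean())
m=(x>.0)&(x<.06)&(y>-.11)&(y<-.05)&(z>.085)&(z<.112); v,u=np.nonzero(m); q=(onz(c,np.c_[u,v],.100)-O0)@Rn; print("tower",len(u),q[:,:2].mean(0),q[:,:2].min(0),q[:,:2].max(0))
m=(z>.14)&(y<-.09)&(y>-.2)&(x>0)&(x<.06); q=N[m]; a=np.arctan2(q[:,2]-.086,q[:,1]+.08); print("arm",m.sum(),np.median(a),"x",np.median(q[:,0]),"r max",np.hypot(q[:,2]-.086,q[:,1]+.08).max())
# stem centre in top4 at its own height
f=np.load("top4.npz"); p=f["p"].astype(int); rows=[]
for v in range(244,260):
    xs=np.nonzero(p[v,388:402].max(1)<75)[0]+388
    if len(xs)>1: rows.append((xs.mean(),v,len(xs)))
rows=np.array(rows); q=(onz(c,rows[:,:2],.066)-O0)@Rn; print(np.c_[q[:,:2]*1000,rows[:,2]].round(1).tolist())
E
```

```text
bridge n 230 z med 0.07205785372847462 x 0.07035609260926573 0.11433122563089701 y [-0.0188 -0.0174  0.0001  0.0178  0.0193]
saddle n 66 x 0.02190035089395752 0.037634552229348674 0.02967219659511115 y -0.013280747188729484 0.01424266276020651 0.00036433221092468167
stop n 22 x -0.008969890539701394 -0.0031326680632987242 -0.006028611728650084 y -0.010999530619972673 0.01149863109011427 2.2472146718838804e-05
tower 135 [ 0.02980745 -0.08160305] [ 0.01320821 -0.10662642] [ 0.04558368 -0.0632069 ]
arm 168 2.220240218176837 x 0.029892897003071836 r max 0.1274415162616198
[[34.6, 3.5, 3.0], [32.4, 5.2, 4.0], [29.5, 3.3, 4.0], [26.8, 2.6, 5.0], [24.4, 3.1, 5.0], [22.0, 3.6, 5.0], [19.6, 4.1, 5.0], [16.9, 3.4, 4.0], [14.3, 2.7, 5.0], [11.9, 3.2, 5.0], [9.2, 2.5, 4.0], [6.6, 1.7, 5.0], [3.9, 0.6, 6.0], [1.3, 0.3, 7.0], [-1.3, -0.4, 6.0]]
```

```bash
sed -i 's/^YAW=.*/YAW=9.7; B0=6.0; SG=.0225; DZ=.010; O=np.array([.5486+.0015+.0002,-.1811-.0012+.0003,0])/' ins.py; python3 - <<'E'
from ins import *
now(); plan(pose(-.067,.069,7.5),pose(-.04,.069,7.5),pose(0,.069,7.5),pose(.001,.069,7.5))
E
```

```text
foot nest [-0.0693  0.0026  0.0665] tip [0.0378 0.0027 0.0521] force [-0.2  0.1  0.1] torq [ 0.03 -0.02  0.05] ff 59.2
[-0.0022, -0.0027, -0.0027] [0.001, -0.003, 0.001] rows>=0.1
[-0.0292, -0.0027, -0.0034] [0.001, -0.003, 0.001] rows>=0.6
[-0.0692, -0.0027, -0.0046] [0.001, -0.003, 0.001] rows>=1.0
[-0.0702, -0.0027, -0.0046] [0.001, -0.003, 0.001] rows>=0.0
t 13.7333 tcp [ 0.5033 -0.1873  0.0535] open 0.308
```

```bash
python3 steer.py '[[-0.002,-0.0027,-0.0027,0,-0.003,0,0],[-0.002,-0.0027,-0.0027,0,-0.003,0,0],[-0.002,-0.0027,-0.0027,0,-0.003,0,0],[-0.01,-0.0027,-0.003,0,-0.003,0,0],[-0.018,-0.0027,-0.003,0,-0.003,0,0],[-0.025,-0.0027,-0.0035,0,-0.003,0,0],[-0.031,-0.0027,-0.0035,0,-0.003,0,0],[-0.037,-0.0027,-0.0035,0,-0.003,0,0],[-0.037,-0.0027,-0.0035,0,-0.003,0,0]]'; python3 - <<'E'
from ins import *
now(); plan(pose(-.015,.069,7.5),pose(0,.069,7.5))
E
```

```text
time_s: 14.48
eef_pos: [0.5415, -0.1837, 0.0552]
eef_rot: [3.141, -0.026, -2.971]
force: [0.1, -0.1, -0.9]
opening: 0.312
finger_force: 59.2
foot nest [-0.031  -0.0002  0.0681] tip [ 0.0761 -0.0001  0.054 ] force [ 0.1 -0.1 -0.9] torq [ 0.02 -0.    0.  ] ff 59.2
[-0.016, 0.0002, -0.0013] [0.001, 0.0, 0.001] rows>=0.4
[-0.031, 0.0002, -0.0017] [0.001, 0.0, 0.001] rows>=0.4
t 14.4833 tcp [ 0.5415 -0.1837  0.0552] open 0.312
```

No contact at the mouth; continue.

```bash
python3 steer.py '[[-0.004,0,-0.001,0,0,0,0],[-0.008,0,-0.001,0,0,0,0],[-0.012,0,-0.001,0,0,0,0],[-0.016,0,-0.001,0,0,0,0],[-0.02,0,-0.001,0,0,0,0],[-0.024,0,-0.001,0,0,0,0],[-0.028,0,-0.001,0,0,0,0],[-0.031,0,-0.001,0,0,0,0],[-0.031,0,-0.001,0,0,0,0],[-0.031,0,-0.001,0,0,0,0]]'; python3 - <<'E'
from ins import *
now(); plan(pose(.001,.06,4),pose(.001,.0535,1),pose(.001,.0525,0))
E
```

```text
time_s: 15.32
eef_pos: [0.5709, -0.1787, 0.0554]
eef_rot: [3.141, -0.026, -2.972]
force: [-0.7, -0.9, -0.2]
opening: 0.31
finger_force: 59.2
foot nest [-0.0012 -0.0002  0.0684] tip [ 0.1059 -0.0002  0.0543] force [-0.7 -0.9 -0.2] torq [ 0.02 -0.01  0.01] ff 59.2
[-0.0031, 0.0002, 0.0069] [0.001, -0.061, 0.0] rows>=0.5
[-0.0038, 0.0002, 0.0122] [0.001, -0.114, 0.0] rows>=0.4
[-0.004, 0.0002, 0.0128] [0.001, -0.131, 0.0] rows>=0.1
t 15.3167 tcp [ 0.5709 -0.1787  0.0554] open 0.31
```

```bash
python3 steer.py '[[-0.001,0,0.003,0,-0.03,0,0],[-0.0025,0,0.005,0,-0.045,0,0],[-0.0031,0,0.007,0,-0.061,0,0],[-0.0035,0,0.009,0,-0.085,0,0],[-0.0038,0,0.011,0,-0.105,0,0],[-0.0038,0,0.012,0,-0.114,0,0],[-0.0038,0,0.012,0,-0.114,0,0]]'; python3 - <<'E'
from ins import *
now(); plan(pose(.001,.052,0))
E
```

```text
time_s: 15.9
eef_pos: [0.5736, -0.1782, 0.0434]
eef_rot: [3.141, 0.088, -2.973]
force: [0.4, -0.3, 0.0]
opening: 0.311
finger_force: 59.1
foot nest [ 0.0003 -0.0002  0.0537] tip [ 0.1082 -0.0002  0.0519] force [ 0.4 -0.3  0. ] torq [-0.08  0.1   0.01] ff 59.1
[-0.0008, 0.0002, 0.0014] [0.001, -0.017, -0.0] rows>=0.1
t 15.9 tcp [ 0.5736 -0.1782  0.0434] open 0.311
```

```bash
python3 steer.py '[[-0.0005,0,0.0005,0,-0.01,0,0],[-0.0008,0,0.001,0,-0.017,0,0],[-0.0008,0,0.0015,0,-0.017,0,0],[-0.0008,0,0.0015,0,-0.017,0,0]]'; python3 steer.py '[[0,0,0.001,0,0,0,0],[0,0,0.001,0,0,0,0]]';python3 - <<'E'
from ins import *
now()
E
```

```text
time_s: 16.23
eef_pos: [0.5747, -0.1781, 0.0418]
eef_rot: [3.141, 0.104, -2.972]
force: [-6.0, -1.4, 0.8]
opening: 0.312
finger_force: 59.2
time_s: 16.4
eef_pos: [0.5747, -0.1781, 0.0407]
eef_rot: [3.141, 0.103, -2.972]
force: [-8.3, -1.5, 2.4]
opening: 0.315
finger_force: 59.4
foot nest [ 0.0011 -0.0002  0.0507] tip [ 0.1091 -0.0002  0.0505] force [-8.3 -1.5  2.4] torq [-0.24  1.43 -0.06] ff 59.4
```

```bash
python3 steer.py '[[0.0015,0,0,0,0,0,0],[0.0028,0,0.0003,0,0,0,0],[0.0028,0,0.0003,0,0,0,0]]';python3 - <<'E'
from ins import *
now()
E
```

```text
time_s: 16.65
eef_pos: [0.5728, -0.1785, 0.0405]
eef_rot: [3.141, 0.105, -2.972]
force: [0.3, 0.2, -0.1]
opening: 0.309
finger_force: 59.2
foot nest [-0.0008 -0.0003  0.0505] tip [ 0.1072 -0.0003  0.0505] force [ 0.3  0.2 -0.1] torq [-0.01  0.09  0.  ] ff 59.2
```

```bash
python3 steer.py '[[0,0,0.001,0,0,0,0],[0,0,0.001,0,0,0,0]]';python3 steer.py '[[0,0,0.001,0,0,0,0],[0,0,0.001,0,0,0,0]]';python3 - <<'E'
from ins import *
now()
E
```

```text
time_s: 16.82
eef_pos: [0.5731, -0.1784, 0.0399]
eef_rot: [3.141, 0.106, -2.972]
force: [-2.7, 1.5, 6.3]
opening: 0.312
finger_force: 60.0
time_s: 16.98
eef_pos: [0.5732, -0.1783, 0.0395]
eef_rot: [3.141, 0.106, -2.972]
force: [-8.2, 3.2, 18.2]
opening: 0.31
finger_force: 61.2
foot nest [-0.0004 -0.0003  0.0495] tip [ 0.1076 -0.0002  0.0496] force [-8.2  3.2 18.2] torq [0.56 1.37 0.08] ff 61.2
```

```bash
python3 steer.py '[[0,0,-0.001,0,0,0,0],[0,0,-0.001,0,0,0,0.5],[0,0,-0.001,0,0,0,0.5],[0,0,-0.001,0,0,0,0.5],[0,0,-0.001,0,0,0,0.55],[0,0,-0.03,0,0,0,0.55],[0,0,-0.07,0,0,0,0.55],[0,0,-0.1,0,0,0,0.55],[0,0,-0.13,0,0,0,0.55]]';python3 - <<'E'
from ins import *
plan((np.array([.47,-.05,.26]),tool(-80.3,0,True)),(np.array([.47,-.05,.26]),tool(-80.3,0)));print(manip.get_state()["joint_pos"].round(2))
E
```

```text
time_s: 17.73
eef_pos: [0.5592, -0.1808, 0.1695]
eef_rot: [3.141, 0.105, -2.972]
force: [0.9, -0.5, -0.2]
opening: 0.549
finger_force: 0.0
[0.056, 0.144, -0.0969] [0.083, 0.082, 1.569] rows>=12.6
[0.056, 0.144, -0.0969] [-0.082, 0.083, -1.569] rows>=25.1
t 17.7333 tcp [ 0.5592 -0.1808  0.1695] open 0.549
[-0.34  0.33 -0.05  1.11  0.05 -0.51]
```

```bash
python3 steer.py '[[0.02,0.02,-0.03,0.01,0.01,0.12,0.7],[0.04,0.04,-0.06,0.02,0.02,0.25,0.7],[0.056,0.07,-0.097,0.03,0.03,0.37,0.7],[0.056,0.1,-0.097,0.03,0.03,0.5,0.7],[0.056,0.144,-0.097,0.04,0.04,0.62,0.7],[0.056,0.144,-0.097,0.05,0.05,0.75,0.7],[0.056,0.144,-0.097,0.06,0.06,0.87,0.7],[0.056,0.144,-0.097,0.07,0.07,1.0,0.7],[0.056,0.144,-0.097,0.08,0.08,1.12,0.7],[0.056,0.144,-0.097,0.08,0.08,1.25,0.7]]'
cat > look.py <<'E'
from ins import *
O0=np.array([.5486,-.1811,0])
def run():
    p,d,c=cam("top"); P=cloud(c,d); N=(P-O0)@Rn; q=p.astype(int)
    x,y,z=N[...,0],N[...,1],N[...,2]
    m=(q.max(2)<75)&(x>-.02)&(x<.08)&(abs(y)<.022)&(z>.03)&(z<.085); v,u=np.nonzero(m); print("n",len(u))
    for r in range(v.min(),v.max()+1):
        us=u[v==r]
        if len(us)<2: continue
        xx=onz(c,[[us.mean(),r]],.060); a=((xx-O0)@Rn)[0]; print((a[:2]*1000).round(1),len(us),"z %.0f"%(np.median(z[r,us])*1000),end=" | ")
    print()
run()
E
python3 look.py
```

```text
time_s: 18.57
eef_pos: [0.4704, -0.0498, 0.2583]
eef_rot: [-3.135, 0.017, 2.087]
force: [0.3, 0.2, -0.0]
opening: 0.698
finger_force: 0.0
n 157
[77.  -2.3] 2 z 56 | [75.   0.6] 6 z 55 | [72.3 -0.1] 5 z 56 | [69.9  0.4] 5 z 54 | [67.5  0.9] 5 z 55 | [65.   1.4] 5 z 56 | [62.3  0.7] 4 z 55 | [59.7 -0. ] 5 z 57 | [57.2  0.5] 5 z 57 | [54.6 -0.2] 4 z 57 | [52.1  0.3] 4 z 56 | [49.4 -0.4] 5 z 57 | [47.   0.1] 5 z 57 | [44.6  0.6] 5 z 54 | [41.9 -0.1] 6 z 60 | [39.2 -0.8] 7 z 62 | [36.8 -0.3] 7 z 61 | [34.1 -1. ] 8 z 57 | [31.7 -0.5] 8 z 60 | [29.3 -0. ] 8 z 63 | [26.6 -0.8] 9 z 61 | [24.2 -0.3] 9 z 63 | [21.8  0.2] 9 z 63 | [19.6  2. ] 8 z 63 | [17.4  3.7] 7 z 63 | [15.2  5.4] 6 z 63 |
```

```bash
cat > clamp.py <<'E'
from ins import *
O0=np.array([.5486,-.1811,0])
def armq(f,lo=.02):
    c=manip.get_calibration("top"); P=cloud(c,f["d"]); N=(P-O0)@Rn; q=f["p"].astype(int)
    y,z=N[...,1]+.08,N[...,2]-.086+.0018; r=np.hypot(y,z)
    m=(q.max(2)<80)&(r>.09)&(r<.132)&(abs(N[...,0]-.03)<.014)&(z>-.02)
    A=np.unwrap(np.arctan2(z[m],y[m])); print("grip n",m.sum(),"q med",np.median(A),"r",np.percentile(r[m],[5,95]),"x",np.median(N[...,0][m]),"yz",np.median(y[m]),np.median(z[m])); return m
def tp(q,g=.0187,dr=0,T=tool(-80.3,0,True)):
    return O+Rn@[.030,-.08+(.110+dr)*np.cos(q),.086+(.110+dr)*np.sin(q)-g],T
if __name__=="__main__":
    armq(np.load("top0.npz"))
    a=tp(2.26); plan((a[0]+[0,0,.095],a[1]),a); print(a[0])
E
python3 clamp.py
```

```text
grip n 95 q med 2.211717693973555 r [0.09941803 0.12755817] x 0.029901774802761943 yz -0.06948042962118296 0.09248233841390069
[-0.3055, -0.0151, 0.0161] [-0.003, 0.017, 0.336] rows>=7.3
[-0.304, -0.0146, 0.111] [-0.003, 0.017, 0.336] rows>=2.3
t 18.6167 tcp [ 0.4704 -0.0499  0.2582] open 0.698
[ 0.60513634 -0.32475304  0.15219279]
```

```bash
python3 steer.py '[[-0.3055,-0.0151,0.0161,-0.003,0.017,0.336,0.7],[-0.3055,-0.0151,0.0161,-0.003,0.017,0.336,0.7],[-0.3055,-0.0151,0.0161,-0.003,0.017,0.336,0.7],[-0.3055,-0.0151,0.0161,-0.003,0.017,0.336,0.7],[-0.3055,-0.0151,0.0161,-0.003,0.017,0.336,0.7],[-0.3055,-0.0151,0.0161,-0.003,0.017,0.336,0.7],[-0.3055,-0.0151,0.0161,-0.003,0.017,0.336,0.7],[-0.3055,-0.0151,0.0161,-0.003,0.017,0.336,0.7],[-0.3055,-0.0151,0.0161,-0.003,0.017,0.336,0.7],[-0.3055,-0.0151,0.0161,-0.003,0.017,0.336,0.7]]'; python3 clamp.py | tail -4; python3 -c "
from go import *;print(manip.get_state()['joint_pos'].round(2))"
```

```text
time_s: 19.45
eef_pos: [0.6093, -0.3235, 0.2464]
eef_rot: [-3.141, -0.0, 1.757]
force: [-0.6, 0.7, 0.6]
opening: 0.698
finger_force: 0.0
[-0.0005, -0.0044, -0.0007] [-0.0, -0.0, 0.017] rows>=0.1
[-0.0005, -0.0044, 0.0943] [-0.0, -0.0, 0.017] rows>=2.3
t 19.45 tcp [ 0.6093 -0.3235  0.2464] open 0.698
[ 0.60513634 -0.32475304  0.15219279]
[-0.49  0.66  0.68  1.59 -0.    0.9 ]
```

```bash
python3 steer.py '[[-0.0005,-0.003,0.03,0,0,0.01,0.7],[-0.0005,-0.003,0.06,0,0,0.01,0.7],[-0.0005,-0.003,0.085,0,0,0.01,0.7],[-0.0005,-0.003,0.094,0,0,0.01,0.7],[-0.0005,-0.003,0.094,0,0,0.01,0.7],[-0.0005,-0.003,0.094,0,0,0.01,0],[-0.0005,-0.003,0.094,0,0,0.01,0],[-0.0005,-0.003,0.094,0,0,0.01,0],[-0.0005,-0.003,0.094,0,0,0.01,0],[-0.0005,-0.003,0.094,0,0,0.01,0]]' 25; python3 steer.py '[[0,0,0,0,0,0,0],[0,0,0,0,0,0,0]]'; python3 - <<'E'
from clamp import *
plan(*[tp(q) for q in (2.1,1.9,1.7,1.5,1.3,1.1)])
E
```

```text
time_s: 20.28
eef_pos: [0.6055, -0.3251, 0.1551]
eef_rot: [-3.141, 0.003, 1.745]
force: [-13.5, -5.9, 10.0]
opening: 0.182
finger_force: 29.3
time_s: 20.45
eef_pos: [0.6056, -0.3251, 0.1551]
eef_rot: [-3.141, 0.003, 1.745]
force: [-13.4, -5.6, 9.2]
opening: 0.184
finger_force: 29.2
[0.0148, -0.0003, -0.0072] [-0.001, 0.003, 0.005] rows>=0.4
[0.0347, -0.0002, -0.0164] [-0.001, 0.003, 0.005] rows>=0.5
[0.0561, -0.0001, -0.0215] [-0.001, 0.003, 0.005] rows>=0.5
[0.0781, 0.0, -0.0222] [-0.001, 0.003, 0.005] rows>=0.5
[0.0997, 0.0001, -0.0185] [-0.001, 0.003, 0.005] rows>=0.5
[0.1202, 0.0002, -0.0106] [-0.001, 0.003, 0.005] rows>=0.5
t 20.45 tcp [ 0.6056 -0.3251  0.1551] open 0.184
```

```bash
python3 steer.py '[[0.0098,-0.001,-0.0072,0,0,0,0],[0.0193,-0.0015,-0.0127,0,0,0,0],[0.0293,-0.0015,-0.0173,0,0,0,0],[0.0397,-0.0015,-0.0209,0,0,0,0],[0.0397,-0.0015,-0.0209,0,0,0,0]]'; python3 - <<'E'
from clamp import *
s=manip.get_state(); r=Rn.T@(s["eef_pos"]-O)+[0,0,.0187]; print(r, "q",np.arctan2(r[2]-.086,r[1]+.08),np.hypot(r[2]-.086,r[1]+.08),"F nest",(Rn.T@s["force"]).round(1))
plan(*[tp(q) for q in (1.85,1.7,1.5,1.3,1.1)])
E
```

```text
time_s: 20.87
eef_pos: [0.5982, -0.2834, 0.176]
eef_rot: [3.14, 0.001, 1.747]
force: [-2.8, -3.2, 8.4]
opening: 0.182
finger_force: 29.9
[ 0.03011136 -0.10801736  0.19471509] q 1.823021611673093 0.11226728788738298 F nest [-3.3 -2.7  8.4]
[-0.0023, -0.0001, 0.003] [0.001, 0.001, 0.007] rows>=0.1
[0.0138, -0.0, -0.0004] [0.001, 0.001, 0.007] rows>=0.4
[0.0358, 0.0001, -0.0011] [0.001, 0.001, 0.007] rows>=0.5
[0.0574, 0.0003, 0.0026] [0.001, 0.001, 0.007] rows>=0.5
[0.0779, 0.0004, 0.0106] [0.001, 0.001, 0.007] rows>=0.5
t 20.8667 tcp [ 0.5982 -0.2834  0.176 ] open 0.182
```

```bash
python3 steer.py '[[0.0107,-0.0005,-0.0025,0,0,0,0],[0.0216,-0.0005,-0.0039,0,0,0,0],[0.0326,-0.0005,-0.0042,0,0,0,0],[0.0436,-0.0005,-0.0035,0,0,0,0],[0.0544,-0.0005,-0.0016,0,0,0,0],[0.065,-0.0005,0.0014,0,0,0,0],[0.0752,-0.0005,0.0053,0,0,0,0],[0.0851,-0.0005,0.0103,0,0,0,0],[0.0943,-0.0005,0.0163,0,0,0,0],[0.1029,-0.0005,0.0231,0,0,0,0]]'; cat > st.py <<'E'
from clamp import *
s=manip.get_state(); r=Rn.T@(s["eef_pos"]-O)+[0,0,.0187]; print(r, "q",np.arctan2(r[2]-.086,r[1]+.08),np.hypot(r[2]-.086,r[1]+.08),"F nest",(Rn.T@s["force"]).round(1))
plan(*[tp(q) for q in (.85,.7,.5,.3,.1)])
E
python3 st.py
```

```text
time_s: 21.7
eef_pos: [0.581, -0.1828, 0.1525]
eef_rot: [3.138, 0.001, 1.747]
force: [4.2, 1.8, 9.9]
opening: 0.181
finger_force: 34.7
[ 0.03010706 -0.0059674   0.17119661] q 0.8553964570587442 0.112868452554843 F nest [4.4 1.  9.9]
[-0.0014, -0.0001, 0.0026] [0.004, 0.001, 0.007] rows>=0.1
[0.0101, -0.0001, 0.0143] [0.004, 0.001, 0.007] rows>=0.4
[0.0225, -0.0001, 0.0324] [0.004, 0.001, 0.007] rows>=0.5
[0.0311, -0.0001, 0.0527] [0.004, 0.001, 0.007] rows>=0.5
[0.0355, -0.0002, 0.0742] [0.004, 0.001, 0.007] rows>=0.5
t 21.7 tcp [ 0.581  -0.1828  0.1525] open 0.181
```

```bash
python3 steer.py '[[0.0079,0,0.0077,0,0,0,0],[0.015,0,0.0161,0,0,0,0],[0.0212,0,0.0251,0,0,0,0],[0.0264,0,0.0348,0,0,0,0],[0.0307,0,0.0449,0,0,0,0],[0.0334,0,0.0533,0,0,0,0],[0.0352,0,0.0608,0,0,0,0],[0.0352,0,0.0608,0,0,0,0]]'; python3 st.py
```

```text
time_s: 22.37
eef_pos: [0.5749, -0.1473, 0.0901]
eef_rot: [3.138, -0.002, 1.748]
force: [7.2, 8.5, 2.5]
opening: 0.18
finger_force: 39.1
[0.03009792 0.03009305 0.10878509] q 0.20408081450794047 0.11242615625778055 F nest [8.5 7.1 2.5]
[-0.0374, -0.0002, -0.0599] [0.003, -0.002, 0.008] rows>=1.7
[-0.0259, -0.0001, -0.0481] [0.003, -0.002, 0.008] rows>=0.4
[-0.0135, -0.0001, -0.03] [0.003, -0.002, 0.008] rows>=0.5
[-0.005, -0.0001, -0.0097] [0.003, -0.002, 0.008] rows>=0.5
[-0.0007, -0.0001, 0.0118] [0.003, -0.002, 0.008] rows>=0.5
t 22.3667 tcp [ 0.5749 -0.1473  0.0901] open 0.18
```

```bash
python3 steer.py '[[0.001,0.0005,0.004,0,0,0,0],[0.002,0.001,0.008,0,0,0,0],[0.003,0.001,0.012,0,0,0,0],[0.003,0.001,0.015,0,0,0,0],[0.003,0.001,0.017,0,0,0,0],[0.003,0.001,0.017,0,0,0,0]]'; python3 st.py | head -1;  python3 steer.py '[[0,0,0.0015,0,0,0,0],[0,0,0.0015,0,0,0,0]]'; python3 st.py | head -1
```

```text
time_s: 22.87
eef_pos: [0.5746, -0.1451, 0.0733]
eef_rot: [3.14, -0.001, 1.747]
force: [4.0, 7.4, 1.6]
opening: 0.181
finger_force: 39.0
[0.03016418 0.03228812 0.09199499] q 0.053338727042099625 0.11244803820083504 F nest [5.2 6.6 1.6]
time_s: 23.03
eef_pos: [0.5746, -0.145, 0.072]
eef_rot: [3.14, -0.001, 1.747]
force: [3.5, 7.9, 2.1]
opening: 0.182
finger_force: 39.1
[0.03013482 0.03236517 0.09067865] q 0.04161387413489708 0.11246253045082594 F nest [4.8 7.2 2.1]
```

```bash
for i in 1 2; do python3 steer.py '[[0,0,0.0015,0,0,0,0],[0,0,0.0015,0,0,0,0]]' | grep -E 'force:'; python3 st.py | head -1; done
```

```text
force: [3.1, 6.3, 2.4]
finger_force: 39.1
[0.03016662 0.03236196 0.0891962 ] q 0.028437924382346366 0.11240740730375097 F nest [4.1 5.7 2.4]
force: [3.2, 8.1, 1.4]
finger_force: 39.0
[0.03016984 0.03230974 0.08767868] q 0.014945773204258361 0.11232228723970007 F nest [4.6 7.4 1.4]
```

```bash
for i in 1 2; do python3 steer.py '[[0,0,0.0015,0,0,0,0],[0,0,0.0015,0,0,0,0]]' | grep -E 'force:'; python3 st.py | head -1; done
```

```text
force: [4.2, 6.6, 1.6]
finger_force: 39.0
[0.03013295 0.0323321  0.08616342] q 0.0014547691158799535 0.1123322139276747 F nest [5.2 5.8 1.6]
force: [4.3, 7.4, 1.4]
finger_force: 39.0
[0.03015173 0.03232232 0.08466562] q -0.01187939542039397 0.11233024963355695 F nest [5.5 6.5 1.4]
```

```bash
for i in 1 2 3; do python3 steer.py '[[0,0,0.0015,0,0,0,0],[0,0,0.0015,0,0,0,0]]' | grep -E '^force:'; done; python3 st.py | head -1
```

```text
force: [3.5, 6.0, 2.0]
force: [4.2, 5.7, 0.9]
force: [4.4, 5.3, 2.2]
[0.03017594 0.03214293 0.08019967] q -0.05167657995303725 0.11229282934418469 F nest [5.2 4.4 2.2]
```

```bash
python3 steer.py '[[0,0,0,0,0,0,0.5],[0,0,0,0,0,0,0.5],[0,0,0,0,0,0,0.5],[0,0,0,0,0,0,0.5],[0,0,-0.03,0,0,0,0.5],[0,0,-0.06,0,0,0,0.2],[0,0,-0.06,0,0,0,0],[0,0,-0.06,0,0,0,0],[0,0,-0.06,0,0,0,0]]'; python3 - <<'E'
from clamp import *
from st import s
c=manip.get_calibration("scene"); p,d,c=cam("scene"); N=(cloud(c,d)-O0)@Rn; q=p.astype(int)
m=(abs(N[...,0]-.035)<.02)&(N[...,1]>.0)&(N[...,1]<.06)&(N[...,2]>.06)&(N[...,2]<.105)&(q.max(2)<80)
print("grip dark pts",m.sum(),"y",np.percentile(N[m][:,1],[5,50,95]).round(3),"z",np.percentile(N[m][:,2],[5,50,95]).round(3))
plan((O+Rn@[.030,.030,.100],tool(-80.3,0,True)))
E
```

```text
time_s: 24.95
eef_pos: [0.5738, -0.146, 0.121]
eef_rot: [3.141, 0.001, 1.746]
force: [-0.6, -0.3, -0.3]
opening: -0.0
finger_force: 0.0
[0.0292471  0.03150143 0.1397324 ] q 0.4490620337311541 0.12377293162792433 F nest [-0.6 -0.2 -0.3]
[-0.0389, 0.0005, -0.0289] [0.0, 0.001, 0.006] rows>=1.2
[-0.0274, 0.0006, -0.0171] [0.0, 0.001, 0.006] rows>=0.4
[-0.015, 0.0007, 0.001] [0.0, 0.001, 0.006] rows>=0.5
[-0.0064, 0.0007, 0.0212] [0.0, 0.001, 0.006] rows>=0.5
[-0.002, 0.0007, 0.0428] [0.0, 0.001, 0.006] rows>=0.5
t 24.95 tcp [ 0.5738 -0.146   0.121 ] open -0.0
grip dark pts 127 y [0.002 0.023 0.044] z [0.061 0.093 0.101]
[-0.0017, 0.001, 0.0206] [-0.001, 0.0, 0.006] rows>=0.5
t 25.0 tcp [ 0.5735 -0.1459  0.1206] open 0.002
```

```bash
python3 steer.py '[[-0.0017,0.001,0.008,0,0,0,0],[-0.0017,0.001,0.016,0,0,0,0],[-0.0017,0.001,0.02,0,0,0,0],[-0.0017,0.001,0.02,0,0,0,0]]' | grep -E 'pos|^force'; for i in 1 2 3 4; do python3 steer.py '[[0,0,0.0015,0,0,0,0],[0,0,0.0015,0,0,0,0]]' | grep -E 'pos|^force:'; done
```

```text
eef_pos: [0.5743, -0.1473, 0.0995]
force: [0.4, 0.0, -0.2]
eef_pos: [0.5752, -0.1474, 0.0997]
force: [-0.6, -0.3, 0.5]
eef_pos: [0.5754, -0.1475, 0.0985]
force: [0.0, 0.8, 0.4]
eef_pos: [0.5754, -0.1475, 0.0969]
force: [-0.3, -1.2, 0.3]
eef_pos: [0.5753, -0.1475, 0.0953]
force: [0.4, -0.1, 0.4]
```

```bash
for i in 1 2 3 4; do python3 steer.py '[[0,0,0.001,0,0,0,0],[0,0,0.001,0,0,0,0]]' | grep -E 'pos|^force:'; done
```

```text
eef_pos: [0.5754, -0.1475, 0.0945]
force: [-0.2, 0.9, 2.8]
eef_pos: [0.5754, -0.1475, 0.0941]
force: [-3.7, 2.5, 9.9]
eef_pos: [0.5755, -0.1474, 0.0937]
force: [-7.4, 1.4, 20.0]
eef_pos: [0.5755, -0.1474, 0.0934]
force: [-11.6, 4.9, 28.7]
```

```bash
python3 steer.py '[[0,0,-0.01,0,0,0,0],[0,0,-0.05,0,0,0,0],[0,0,-0.09,0,0,0,0],[0.05,0,-0.12,0,0,0,0],[0.09,0,-0.12,0,0,0,0],[0.13,0.02,-0.12,0,0,0,0],[0.16,-0.05,-0.12,0,0,0,0],[0.18,-0.08,-0.12,0,0,0,0],[0.2,-0.12,-0.12,0,0,0,0],[0.2,-0.12,-0.12,0,0,0,0]]'; python3 - <<'E'
from clamp import *
f=dict(zip("pd",cam("top")[:2])); c=manip.get_calibration("top"); N=(cloud(c,f["d"])-O0)@Rn; q=f["p"].astype(int); x,y,z=N[...,0],N[...,1],N[...,2]
m=(abs(x-.03)<.007)&(y>.012)&(y<.046)&(z>.07); print("grip z",m.sum(),np.median(z[m])+.0018,"by y",[(round(a,3),round(float(np.median(z[m&(abs(y-a)<.005)])),4)) for a in (.016,.026,.036,.044) if (m&(abs(y-a)<.005)).any()])
m=(abs(x-.03)<.006)&(y>-.06)&(y<.01)&(z>.07); print("arm z by y",[(a,round(float(np.median(z[m&(abs(y-a)<.006)])),4)) for a in (-.05,-.03,-.01,0.005) if (m&(abs(y-a)<.006)).any()])
m=(q.max(2)<75)&(x>.045)&(x<.075)&(abs(y)<.02)&(z>.03)&(z<.075); print("stem y",np.median(y[m]),"z",np.median(z[m]),m.sum())
m=(q.max(2)<75)&(x>-.02)&(x<.02)&(abs(y)<.02)&(z>.045)&(z<.075); print("bulb x min",np.percentile(x[m],[0,5]),"y",np.median(y[m]),"z",np.median(z[m]))
E
```

```text
time_s: 27.5
eef_pos: [0.4197, 0.0294, 0.2109]
eef_rot: [-3.142, 0.0, 1.747]
force: [-0.8, 0.4, 1.5]
opening: -0.003
finger_force: 0.0
grip z 82 0.09396475324595419 by y [(0.016, 0.0918), (0.026, 0.0925), (0.036, 0.0927), (0.044, 0.0921)]
arm z by y [(-0.05, 0.0895), (-0.03, 0.0893), (-0.01, 0.0909), (0.005, 0.0917)]
stem y -0.0004619133542034129 z 0.05475533398874188 57
bulb x min [0.00425023 0.00527503] y 0.00028452197060482604 z 0.0630462079773908
```

```bash
python3 -c "
from plant import manip
print(manip.hand_in())"
```

```text
the job is handed in; nothing more can be done
None
```

The blank handle is in the nest, stem end under the bridge and bulb in the saddle, with the hold-down pad on the bulb. I handed the job in at about 27.5 s; no verdict was returned. My last camera and contact checks fit the handle lying home and the hold-down at about 0.02 rad, and I did not touch the printed handles.

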